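# Put the desk set back on its own trays

### The arm

A 7-joint arm with a two-finger parallel gripper is mounted at the origin on the work surface. World frame = base frame: x ahead of the robot, y to its left, z up, the work surface at z = 0. Lengths are in m, angles in rad, forces in N, time in s.
With the tool pointing down it reaches from about 0.35 to 0.9 m from the base axis. Payload 8.1 kg.
Tool frame: the origin (TCP) lies at the very end of the fingers, on their centre line; the grasp point (between the pads) lies 19 mm behind it (robot.pinch_z is the distance from the TCP to the grasp point, in m); z points along the fingers, y is the direction in which the jaws open and shut (so a half turn about z gives the same grasp; the last joint's range is limited). The gripper opens to 85 mm and grips with 20 to 120 N. Pads are 22 mm wide; open, the fingers measure 114 mm over their backs; the gripper's body (76 mm by 85 mm) begins 54 mm behind the grasp point. The pads swing forward as they close: fully open they stand 13 mm farther back than shut.
Start: joints at [-1.328, 0.434, 0.025, 1.573, -0.012, 1.134, -0.075], TCP at [0.212, 0.588, 0.231] pointing down, gripper open.
Joint ranges: [-2.62, 2.62], [-0.44, 2.09], [-1.27, 1.32], [0.08, 2.57], [-1.32, 4.46], [0.12, 2], [-2.74, 2.74]. Speed limits (rad/s): [2.22, 2.22, 3.01, 3.01, 3.14, 3.14, 3.14].

### API

Orientations are given as a rotation vector (axis times angle).
In Python, from workcell import robot gives the robot as it stands.
- The arm moves only by the tool drive_tool, never from a script. Its argument "plan" is a list of rows, each a list of 2 entries, a list of its own where there are three numbers: the shift along the tool's x, y, z in units of 30 mm (1.0 is 30 mm), then the turn about the tool's z in units of 5 degrees (1.0 is 5 degrees). A call has 1 to 10 rows; each row shifts and turns the commanded pose from where the row before left it, along the tool's axes as they then stand; what a row does not reach is not made up. A row lasts 1/12 s, in which the tool goes at most 41.7 mm and 7.16 degrees, less where a joint would pass 70% of its speed; a pose out of reach is approached as far as the arm can. A call is refused whole if a number of a shift passes 1 or a number of a turn 1, either way. A call with a gripper value outside its range is refused whole. "fingers" is the closure, from 0 (fully open) to 1 (shut), set as the call begins (left out, the last holds). The fingers move at their own pace and stop on an object; "grip_force" is the grip in N (left out, the last holds). Time passes only in rows, so rows that do not move let the fingers close. It gives the time, the measured TCP pose, the force and the opening at its end, in the units of the state.
- robot.sense(): the state, without advancing time (a new reading comes with each control period).
- robot.camera(name): name is "scene" or "top" or "wrist"; returns a dict with "image" (384x512x3 uint8, red, green, blue), "fx", "fy", "cx", "cy" (pixels), "k1" (the pictures are not rectified: a ray, as slopes to the right and down, at radius r is drawn at 1 + k1 r^2 times it, then the intrinsics apply), "T" (4x4, takes a point from camera to world coordinates). Camera axes: x right, y down, z forward; pixel columns grow to the right and rows downward; lengths in m; the calibration is good to about 2 mm. A picture is of the moment at which its call begins. There is no depth.
- robot.job_done(): hands the job in, once; it reports no verdict.
Trained networks look in the newest picture that a camera, given by its name, has taken for a name from the list of things; names that differ only in an ending like _2 or _b are one class to them, and where a whole thing is asked for, a point or a joint stands for the part that bears it (a point fixed in the world has none). Each returns a list of dicts, best first, with "conf" (0 to 1); they miss things now and then, are a little off and sometimes report something else, mostly with a low value. They report only what shows in the picture. A call takes as long as a camera call. They do not tell look-alikes from the thing itself.
- robot.boxes_of(query, camera): "extent" ([left, top, right, bottom] in pixels, round what is visible of it).
The state is a dict: "clock": time; "qpos": joint angles; "qvel": joint speeds; "joint_efforts": joint torques, N m; "position": TCP position; "tcp_rot": TCP orientation; "force": force on the tool from outside, world axes, zero at the start; "torque": the same for the moment, N m; "grip_width": finger opening in m.
Only numpy, scipy, OpenCV 4.12 (cv2) and the standard library are available. Lean on these libraries where they do the work, as an engineer would, in place of code of your own. Each camera call takes 0.05 s, during which the arm holds its last target. There are 200 camera calls.

### The job

After dusting, the desk set was put back wrongly: the potted plant stands on the square tray, the memo box on the oblong tray, the stapler on the round saucer, and the mouse on the bare desk. Set each in the middle of its own place: the plant on the round saucer, the memo box squarely on the square tray, the stapler lengthwise along the oblong tray and the mouse on the grey mouse mat, which is free to park something on meanwhile. Keep the plant upright and leave the vase and the candle where they stand.

Things in the scene. Friction and masses are not known exactly. Their poses are not given: they have to be found in the camera images.
- plant_center (a point): Potted succulent: round white ceramic pot, 62 mm in diameter and 60 mm high (foot slightly narrower), low grey-green rosette on top, 72 mm high in all. Loose, about 250 g. Point: on its axis, 36 mm above its underside; z up. Starts on the square tray.
- memo_center (a point): Memo box: square pale plywood block 62 x 62 mm, 44 mm high, with white paper on top (47 mm with the paper). Loose, about 200 g. Point: its centre, 22 mm above its underside; x and y along its sides, z up. Starts on the oblong tray.
- stapler_center (a point): Stapler: white and steel with a black foot, 130 mm long (along its x), 36 mm wide at the foot and 34 mm at the top arm (along its y), 50 mm high. Loose, about 300 g. Point: its centre, 25 mm above its underside; z up. Grip it across the width at the middle. Starts on the round saucer.
- mouse_center (a point): Computer mouse: white, rounded, 98 mm long (along its x), 58 mm wide (along its y), 34 mm high, upright sides in the lower half. Loose, about 100 g. Point: its centre, 17 mm above its underside; z up. Starts on the bare desk.
- saucer: Round dark wood saucer, 110 mm in diameter, 6 mm thick, flat, fixed to the desk: the plant's place. Origin: centre of its underside, on the desk; z up.
- square_tray: Square dark wood tray, flat, 96 x 96 mm, 6 mm thick, fixed: the memo box's place. Origin: centre of its underside, on the desk; x and y along its sides, z up.
- long_tray: Oblong dark wood tray, flat, 150 mm (along its x) x 70 mm (along its y), 6 mm thick, fixed: the stapler's place. Origin: centre of its underside, on the desk; z up.
- mouse_mat: Small grey mouse mat, flat, 110 mm (along its x) x 140 mm (along its y), 3 mm thick, fixed, empty at the start: the mouse's place. Origin: centre of its underside, on the desk; z up.
- vase_center (a point): Empty terracotta bud vase, 58 mm in diameter at the belly, narrow neck, 110 mm high, loose on the desk; to be left alone. Point: on its axis, 55 mm above the desk.
- candle_center (a point): Candle in an amber glass jar with a brass lid, 70 mm in diameter, 80 mm high, loose on the desk; to be left alone. Point: on its axis, 40 mm above the desk.
Mind the look-alikes: they are no part of the job. What is shaped like the saucer but blue or green is not meant. What is shaped like the part that bears plant_center but purple is not meant.

How it is judged:
By the outcome, as a careful person would: the job done as asked, in the order asked, and still so for the second after the job is handed in, with the robot touching nothing.
It also fails if it takes over 141 s, if anything falls off the work surface, if the arm or the gripper's body presses on something with over 40 N, if the wrist force passes 120 N, or if a joint passes its speed limit or range.

## Working session

There is one attempt and no reset: what is moved stays moved. The work goes in short steps, Python scripts to look and compute and a tool call to move; the robot and the scene stay as the last step left them, time stands still between calls to the robot, and variables do not carry over. Pictures are saved under pics/ and viewed, about 12 in all and at most 16, crops included, and the job is handed in when it is done.

Besides the shell and the picture viewer there is one more tool, called after "Call:" as name([rows], argument=value, ...), one row to a line, values as JSON. drive_tool: Moves the arm, as the interface text tells. Its arguments: {"type":"object","properties":{"plan":{"type":"array"},"fingers":{"type":"number"},"grip_force":{"type":"number"}},"required":["plan"]}

```bash
mkdir -p pics; ls
cat > h.py <<'E'
import numpy as np, cv2
from scipy.spatial.transform import Rotation as R
from workcell import robot
def cam(n,save=None):
    c=robot.camera(n)
    if save: cv2.imwrite(f'pics/{save}.png',cv2.cvtColor(c['image'],cv2.COLOR_RGB2BGR))
    np.savez(f'c_{save or n}.npz',**c); return c
def ray(c,u,v):
    xd=(u-c['cx'])/c['fx'];yd=(v-c['cy'])/c['fy'];x,y=xd,yd
    for _ in range(20):
        f=1+c['k1']*(x*x+y*y);x,y=xd/f,yd/f
    T=c['T'];return T[:3,3],T[:3,:3]@np.array([x,y,1.])
def onz(c,u,v,z):
    o,d=ray(c,u,v);return o+d*(z-o[2])/d[2]
def proj(c,p):
    q=np.linalg.inv(c['T'])@np.append(p,1);x,y=q[0]/q[2],q[1]/q[2];f=1+c['k1']*(x*x+y*y)
    return c['cx']+c['fx']*x*f,c['cy']+c['fy']*y*f
def tri(c1,p1,c2,p2):
    A=[];b=[]
    for c,p in((c1,p1),(c2,p2)):
        o,d=ray(c,*p);d/=np.linalg.norm(d);M=np.eye(3)-np.outer(d,d);A.append(M);b.append(M@o)
    x=np.linalg.lstsq(np.vstack(A),np.hstack(b),rcond=None)[0]
    return x
E
python3 - <<'E'
from h import *
for n in('scene','top'):
    c=cam(n,n+'0'); print(n,c['T'].round(3).tolist(),c['fx'],c['k1'])
    for q in['plant_center','memo_center','stapler_center','mouse_center','saucer','square_tray','long_tray','mouse_mat','vase_center','candle_center']:
        print(q,[(np.round(b['extent']).astype(int).tolist(),round(b['conf'],2)) for b in robot.boxes_of(q,n)[:4]])
s=robot.sense();print(s['clock'],s['position'],s['tcp_rot'],s['grip_width'],R.from_rotvec(s['tcp_rot']).as_matrix().round(3),robot.pinch_z)
E
```

```text
pics
scene [[0.123, 0.721, -0.682, 1.393], [0.992, -0.094, 0.079, -0.081], [-0.007, -0.686, -0.727, 1.039], [0.0, 0.0, 0.0, 1.0]] 443.74128612143943 -0.033011711525878444
plant_center [([181, 212, 206, 233], 0.97), ([195, 181, 215, 207], 0.65)]
memo_center [([343, 166, 366, 188], 0.91)]
stapler_center [([306, 216, 351, 249], 0.83)]
mouse_center [([276, 184, 296, 211], 0.93)]
saucer [([314, 238, 345, 251], 0.8), ([355, 205, 392, 229], 0.71), ([344, 144, 377, 169], 0.69)]
square_tray [([190, 185, 225, 213], 0.64)]
long_tray [([330, 172, 377, 195], 0.63)]
mouse_mat [([106, 192, 150, 223], 0.77)]
vase_center [([230, 217, 252, 255], 0.9)]
candle_center [([140, 238, 174, 273], 0.97), ([107, 194, 152, 227], 0.5), ([311, 240, 342, 251], 0.19)]
top [[-0.003, -0.995, 0.104, 0.358], [-1.0, 0.003, -0.007, 0.047], [0.007, -0.104, -0.995, 1.119], [0.0, 0.0, 0.0, 1.0]] 381.1550421118916 -0.04080790969988923
plant_center [([296, 160, 323, 179], 0.69), ([284, 200, 310, 221], 0.62)]
memo_center [([115, 196, 147, 224], 0.96)]
stapler_center [([154, 125, 198, 160], 0.97)]
mouse_center [([199, 180, 224, 215], 0.96)]
saucer [([161, 126, 197, 163], 0.85), ([112, 148, 145, 186], 0.74)]
square_tray [([277, 192, 315, 224], 0.96), ([159, 125, 194, 163], 0.45)]
long_tray [([103, 201, 157, 225], 0.72)]
mouse_mat [([355, 187, 401, 225], 0.79)]
vase_center [([254, 130, 274, 157], 0.89)]
candle_center [([329, 114, 363, 145], 0.89)]
1.1 [0.21186825 0.58801734 0.23132928] [5.40561754e-01 3.09469686e+00 1.06024397e-04] 0.08534566126242384 [[-0.941  0.339  0.   ]
 [ 0.339  0.941  0.   ]
 [-0.     0.    -1.   ]] 0.0187
```

Run:
```python
import cv2
a=cv2.imread('pics/top0.png');cv2.imwrite('pics/top0c.png',cv2.resize(a[90:260,80:430],None,fx=2.28,fy=2.28,interpolation=2))
a=cv2.imread('pics/scene0.png');cv2.imwrite('pics/scene0c.png',cv2.resize(a[120:300,90:410],None,fx=2.5,fy=2.5,interpolation=2))
```

```text
(no output)
```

View pics/top0c.png

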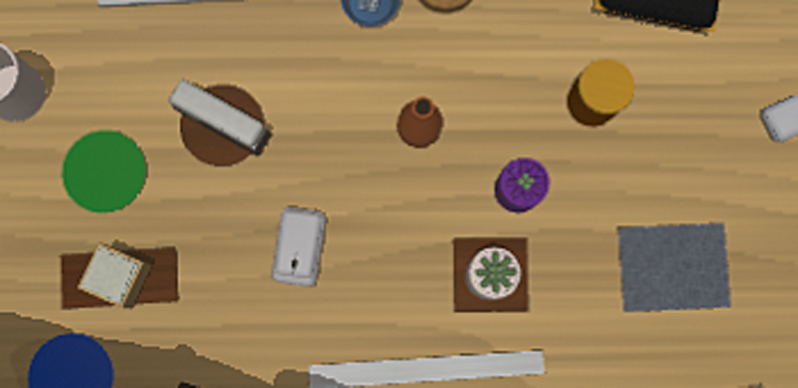

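View pics/scene0c.png

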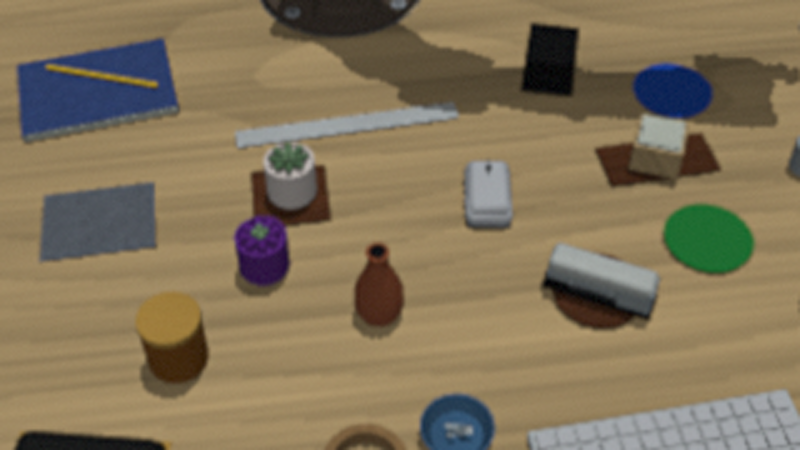

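Run:
```python
from h import *
T=dict(np.load('c_top0.npz'));S=dict(np.load('c_scene0.npz'))
t=lambda p:(80+p[0]/2.28,90+p[1]/2.28)
s=lambda p:(90+p[0]/2.5,120+p[1]/2.5)
P=dict(plant=((495,270),(289,156),.075),memo=((111,275),(662,132),.053),stapler=((220,116),(603,270),.055),mouse=((300,245),(489,188),.034),
 mat=((674,267),(98,221),.003),squareNWcorner=((454,311),(252,172),.006),lt_farcorner=((178,300),(700,137),.006),lt_c2=((64,307),(596,150),.006),saucer=((224,125),(601,288),.006),vase=((423,107),(377,252),.11),candle=((607,86),(170,318),.08),purple=((524,183),(262,238),.072))
for k,(a,b,z) in P.items():
    print(k,tri(T,t(a),S,s(b)).round(3),onz(T,*t(a),z).round(3),onz(S,*s(b),z).round(3))
for k,a in dict(sq=(491,275),lt=(119.5,277.5),mat=(674,267)).items(): print(k,onz(T,*t(a),.006).round(3))
```

```text
plant [ 0.434 -0.1    0.073] [ 0.434 -0.1    0.075] [ 0.436 -0.1    0.075]
memo [0.431 0.372 0.051] [0.431 0.369 0.053] [0.433 0.372 0.053]
stapler [0.634 0.243 0.042] [0.63  0.238 0.055] [0.643 0.241 0.055]
mouse [0.471 0.142 0.021] [0.469 0.138 0.034] [0.483 0.141 0.034]
mat [ 0.443 -0.345 -0.002] [ 0.443 -0.344  0.003] [ 0.447 -0.344  0.003]
squareNWcorner [ 0.386 -0.104 -0.004] [ 0.387 -0.057  0.006] [ 0.391 -0.15   0.006]
lt_farcorner [0.42  0.359 0.027] [0.402 0.296 0.006] [0.403 0.441 0.006]
lt_c2 [0.392 0.37  0.01 ] [0.393 0.443 0.006] [0.409 0.298 0.006]
saucer [0.631 0.245 0.005] [0.63  0.241 0.006] [0.632 0.248 0.006]
vase [ 0.627 -0.013  0.107] [ 0.626 -0.013  0.11 ] [ 0.629 -0.013  0.11 ]
candle [ 0.662 -0.242  0.074] [ 0.661 -0.242  0.08 ] [ 0.667 -0.24   0.08 ]
purple [ 0.544 -0.14   0.053] [ 0.541 -0.138  0.072] [ 0.561 -0.138  0.072]
sq [ 0.433 -0.105  0.006]
lt [0.431 0.372 0.006]
mat [ 0.442 -0.342  0.006]
```

```bash
cat >> h.py <<'E'
def yawj(): # jaw (tool y) direction, deg
    m=R.from_rotvec(robot.sense()['tcp_rot']).as_matrix();return np.degrees(np.arctan2(m[1,1],m[0,1]))
def go(x,y,z,jaw=None,start=None):
    """rows to reach TCP x,y,z and jaw angle (mod 180)"""
    s=robot.sense();p,j=(np.array(s['position']),yawj()) if start is None else (np.array(start[:3]),start[3])
    dj=0 if jaw is None else (jaw-j+90)%180-90
    D=np.array([x,y,z])-p
    for n in range(1,60):
        M=np.zeros((2,2))
        for i in range(n):
            a=np.radians(j+dj*i/n)
            M+=np.array([[-np.sin(a),np.cos(a)],[np.cos(a),np.sin(a)]])  # tool x = jaw+90
        sh=np.append(np.linalg.solve(M,D[:2]),-D[2]/n)/.03
        if abs(sh).max()<=1 and np.linalg.norm(sh)<=1.35 and abs(dj/n)<=5: break
    print(f'go n={n} row=[[{sh[0]:.3f},{sh[1]:.3f},{sh[2]:.3f}],{-dj/n/5:.3f}] from',p.round(4),round(j,1),'t',s['clock'],'q7',round(s['qpos'][6],2))
E
python3 -c "
from h import *
go(.40,.372,.23,90)"
```

```text
go n=8 row=[[-0.948,-0.735,0.006],-0.495] from [0.2119 0.588  0.2313] 70.2 t 1.1 q7 -0.08
```

Call:
drive_tool([
  [[-0.948,-0.735,0],-0.495],
  [[-0.948,-0.735,0],-0.495],
  [[-0.948,-0.735,0],-0.495],
  [[-0.948,-0.735,0],-0.495],
  [[-0.948,-0.735,0],-0.495],
  [[-0.948,-0.735,0],-0.495],
  [[-0.948,-0.735,0],-0.495],
  [[-0.948,-0.735,0],-0.495],
  [[0,0,0],0],
  [[0,0,0],0],
], fingers=0, grip_force=30)

```text
clock: 1.93
position: [0.402, 0.37, 0.2315]
tcp_rot: [0.009, 3.141, -0.0]
force: [-1.1, 1.3, -0.5]
grip_width: 0.0856
```

Run:
```python
from h import *
c=cam('wrist','w1');print(c['T'].round(3).tolist(),c['fx'],c['k1'],robot.sense()['position'],yawj())
for q in['memo_center','long_tray','mouse_center','stapler_center','saucer']:
        print(q,[(np.round(b['extent']).astype(int).tolist(),round(b['conf'],2)) for b in robot.boxes_of(q,'wrist')[:4]])
```

```text
[[0.006, 0.948, 0.318, 0.32], [1.0, -0.006, -0.002, 0.37], [0.0, 0.318, -0.948, 0.373], [0.0, 0.0, 0.0, 1.0]] 271.20753324003556 -0.05608073328142307 [0.40040065 0.37167375 0.23140145] 89.85541218784273
memo_center [([226, 158, 288, 221], 0.7)]
long_tray [([200, 161, 310, 208], 0.61), ([173, 270, 214, 305], 0.38)]
mouse_center [([75, 180, 123, 246], 0.65)]
stapler_center [([165, 291, 217, 340], 0.61)]
saucer [([238, 238, 308, 295], 0.86), ([264, 44, 347, 133], 0.73), ([174, 271, 212, 304], 0.71), ([166, 289, 215, 341], 0.4)]
```

View pics/w1.png

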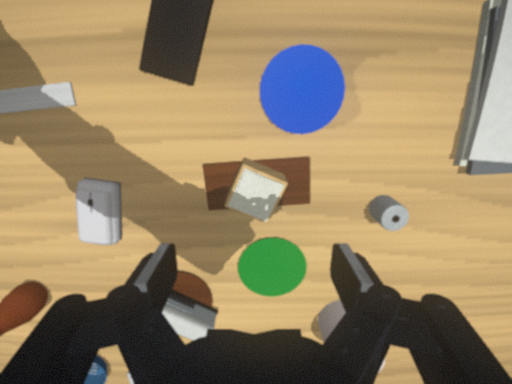

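```bash
cat >> h.py <<'E'
def seg(c,roi,lo,hi,z,inv=False,save=None):
    im=cv2.cvtColor(c['image'],cv2.COLOR_RGB2HSV);l,t,r,b=roi
    m=cv2.inRange(im,np.array(lo),np.array(hi));k=np.zeros_like(m);k[t:b,l:r]=m[t:b,l:r]
    k=cv2.morphologyEx(k,cv2.MORPH_OPEN,np.ones((3,3)))
    cs=sorted(cv2.findContours(k,0,1)[0],key=cv2.contourArea)[::-1]
    cs=[q for q in cs if cv2.contourArea(q)>30] 
    w=np.array([onz(c,*q[0],z)[:2] for q in np.vstack(cs)],np.float32)
    (x,y),(a,b_),an=cv2.minAreaRect(w*1000); (ex,ey),er=cv2.minEnclosingCircle(w)
    if a<b_: a,b_,an=b_,a,an+90
    print(f'rect centre {x:.1f} {y:.1f} size {a:.1f}x{b_:.1f} long-axis {an%180:.1f}deg | circ {ex*1000:.1f} {ey*1000:.1f} d {er*2000:.1f}')
    if save: cv2.imwrite(save,k)
    return k
E
python3 - <<'E'
from h import *
c=dict(np.load('c_w1.npz'));hs=cv2.cvtColor(c['image'],cv2.COLOR_RGB2HSV)
for n,(u,v) in dict(tray=(215,180),tray2=(300,170),desk=(330,180),shadow=(200,150),paper=(255,185),ply=(246,162),plyside=(255,213),saucer=(192,285),mouse=(100,225),mside=(100,243),stap=(190,322)).items(): print(n,hs[v,u])
k=seg(c,(195,150,320,215),(0,60,20),(12,255,130),.006)
print(tri(c,(252,165),dict(np.load('c_top0.npz')),(0,0)) if 0 else '')
k2=seg(c,(220,152,292,225),(0,0,150),(179,80,255),.053)
v=cv2.merge([k,k2,c['image'][:,:,0]]);cv2.imwrite('pics/d1.png',cv2.resize(np.hstack([c['image'][145:230,190:320,::-1],v[145:230,190:320]]),None,fx=3,fy=3,interpolation=0))
E
```

```text
tray [ 12 146 110]
tray2 [ 14 137 112]
desk [ 18 105 220]
shadow [ 19 106 221]
paper [ 32  17 222]
ply [ 20 100 133]
plyside [ 34  24 146]
saucer [ 11 146 103]
mouse [ 90   2 220]
mside [ 17   9 193]
stap [ 45   8 191]
rect centre 410.0 420.8 size 45.7x30.0 long-axis 89.8deg | circ 406.0 421.5 d 47.9

rect centre 423.8 375.5 size 55.3x37.3 long-axis 65.6deg | circ 422.8 375.6 d 61.8
```

View pics/d1.png

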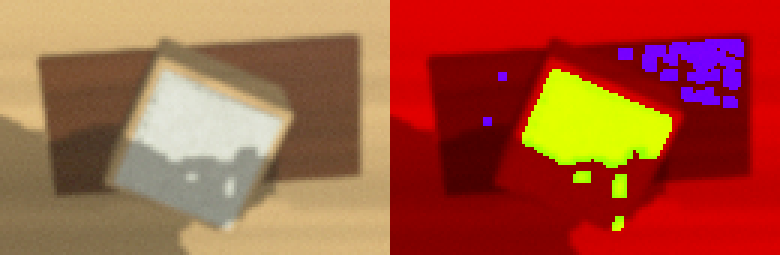

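```bash
python3 - <<'E'
from h import *
c=dict(np.load('c_w1.npz'))
print('long');seg(c,(195,150,320,215),(0,118,20),(16,255,150),.006)
print('memo');seg(c,(220,152,292,225),(0,0,90),(179,60,255),.053)
T=dict(np.load('c_top0.npz'))
print('sq top');seg(T,(270,185,325,230),(0,118,20),(16,255,150),.006)
print('plant top');seg(T,(280,190,315,225),(0,0,120),(179,60,255),.066)
print('mat top');seg(T,(340,180,410,235),(0,0,20),(179,70,255),.003)
print('memo top');seg(T,(105,190,155,230),(0,0,90),(179,60,255),.053)
print('long top');seg(T,(100,190,165,230),(0,118,20),(16,255,150),.006)
# memo paper centre triangulated
for cc,roi in((c,(220,152,292,225)),):pass
E
python3 -c "
from h import *
go(.40,-.10,.23,90)"
```

```text
long
rect centre 431.5 374.5 size 147.2x67.6 long-axis 93.2deg | circ 431.9 374.8 d 160.3
memo
rect centre 432.2 371.7 size 54.3x54.2 long-axis 155.8deg | circ 432.2 372.2 d 73.7
sq top
rect centre 434.9 -103.9 size 94.7x94.0 long-axis 89.8deg | circ 434.2 -103.3 d 131.9
plant top
rect centre 428.5 -95.0 size 60.5x47.5 long-axis 44.4deg | circ 432.0 -99.3 d 62.8
mat top
rect centre 443.8 -342.7 size 140.4x110.0 long-axis 92.3deg | circ 444.0 -343.1 d 174.2
memo top
rect centre 431.9 372.3 size 55.0x54.5 long-axis 64.8deg | circ 432.6 372.7 d 70.2
long top
rect centre 431.2 374.3 size 148.4x70.5 long-axis 93.6deg | circ 430.0 375.0 d 161.5
go n=16 row=[[-0.001,-0.986,0.003],0.001] from [0.3989 0.3731 0.2313] 90.1 t 2.2333 q7 0.74
```

Call:
drive_tool([
  [[0,-0.986,0],0],
  [[0,-0.986,0],0],
  [[0,-0.986,0],0],
  [[0,-0.986,0],0],
  [[0,-0.986,0],0],
  [[0,-0.986,0],0],
  [[0,-0.986,0],0],
  [[0,-0.986,0],0],
  [[0,-0.986,0],0],
  [[0,-0.986,0],0],
])

```text
clock: 3.07
position: [0.3996, 0.0756, 0.2315]
tcp_rot: [-0.002, 3.141, 0.001]
force: [0.7, 0.5, -0.7]
grip_width: 0.0856
```

Call:
drive_tool([
  [[0,-0.986,0],0],
  [[0,-0.986,0],0],
  [[0,-0.986,0],0],
  [[0,-0.986,0],0],
  [[0,-0.986,0],0],
  [[0,-0.986,0],0],
  [[0,0,0],0],
  [[0,0,0],0],
])

```text
clock: 3.73
position: [0.3999, -0.1019, 0.2314]
tcp_rot: [0.004, 3.141, -0.0]
force: [0.7, -0.6, 0.6]
grip_width: 0.0854
```

Run:
```python
from h import *
c=cam('wrist','w2');print(robot.sense()['position'],yawj())
for q in['plant_center','square_tray','mouse_mat']:
        print(q,[(np.round(b['extent']).astype(int).tolist(),round(b['conf'],2)) for b in robot.boxes_of(q,'wrist')[:4]])
print(proj(c,(.433,-.1,.066)),proj(c,(.434,-.104,.006)))
im=c['image'][120:300,170:350,::-1];cv2.imwrite('pics/w2c.png',cv2.resize(im,None,fx=3,fy=3))
```

```text
[ 0.40000128 -0.10068989  0.23132701] 89.98129681932132
plant_center [([230, 168, 281, 228], 0.94)]
square_tray [([217, 153, 285, 218], 0.77)]
mouse_mat [([36, 155, 142, 227], 0.64)]
(np.float64(255.42030564441083), np.float64(201.0650105043435)) (np.float64(252.28886424992106), np.float64(186.9002830330236))
```

View pics/w2c.png

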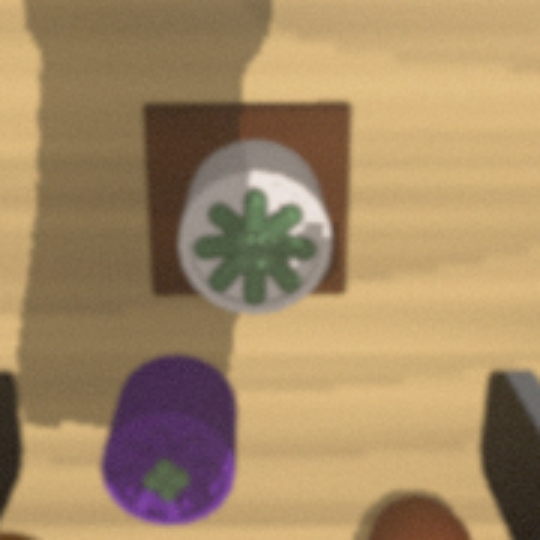

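Call:
drive_tool([
  [[-0.55,0,0.5],0],
  [[-0.55,0,0.5],0],
  [[0,0,1],0],
  [[0,0,1],0],
  [[0,0,1],0],
  [[0,0,1],0],
  [[0,0,1],0],
  [[0,0,0.6],0],
  [[0,0,0.4],0],
  [[0,0,0],0],
])

```text
clock: 4.77
position: [0.4315, -0.0999, 0.0191]
tcp_rot: [0.003, -3.137, -0.001]
force: [0.2, 0.4, 0.5]
grip_width: 0.0856
```

Run:
```python
from h import *
c=dict(np.load('c_w2.npz'))
seg(c,(210,145,295,225),(0,118,20),(16,255,150),.006)
s=robot.sense();print(s['position'],s['force'])
```

```text
rect centre 434.4 -104.0 size 93.7x92.3 long-axis 89.8deg | circ 434.6 -103.7 d 128.8
[ 0.43154992 -0.09988123  0.01914802] [0.18223828 0.43977595 0.51073558]
```

Call:
drive_tool([
  [[0,0,0],0],
  [[0,0,0],0],
  [[0,0,0],0],
  [[0,0,0],0],
  [[0,0,0],0],
  [[0,0,0],0],
  [[0,0,0],0],
  [[0,0,0],0],
], fingers=1, grip_force=35)

```text
clock: 5.43
position: [0.4336, -0.101, 0.0223]
tcp_rot: [-0.0, 3.14, 0.001]
force: [-1.4, 2.2, 8.0]
grip_width: 0.0612
```

Call:
drive_tool([
  [[0,0,-0.3],0],
  [[0,0,-0.7],0],
  [[0,0,-0.7],0],
  [[0,0,-0.3],0],
  [[0,0,0],0],
])

```text
clock: 5.85
position: [0.4344, -0.1014, 0.0834]
tcp_rot: [0.0, 3.137, -0.0]
force: [-0.1, -0.0, -3.5]
grip_width: 0.0611
```

Run:
```python
from h import *
go(.444,-.343,.0805,90)
print(robot.sense()['force'],robot.sense()['grip_width'])
```

```text
go n=9 row=[[-0.036,-0.895,0.011],-0.000] from [ 0.4344 -0.1014  0.0834] 90.0 t 5.85 q7 1.91
[-0.05192893 -0.04050255 -3.53999229] 0.06108873351239622
```

Call:
drive_tool([
  [[0,-0.5,0],0],
  [[0,-0.9,0],0],
  [[0,-0.95,0],0],
  [[0,-0.95,0],0],
  [[0,-0.95,0],0],
  [[0,-0.95,0],0],
  [[0,-0.95,0],0],
  [[0,-0.95,0],0],
  [[-0.2,-0.6,0],0],
  [[-0.1,-0.3,0],0],
])

```text
clock: 6.68
position: [0.4412, -0.3444, 0.0805]
tcp_rot: [-0.005, -3.141, 0.002]
force: [-0.2, 0.5, -3.5]
grip_width: 0.0615
```

Call:
drive_tool([
  [[0,0,0.6],0],
  [[0,0,0.7],0],
  [[0,0,0.4],0],
  [[0,0,0.2],0],
  [[0,0,0.12],0],
  [[0,0,0],0],
])

```text
clock: 7.18
position: [0.4416, -0.3407, 0.0203]
tcp_rot: [0.0, -3.141, -0.001]
force: [-1.0, 0.1, -3.2]
grip_width: 0.0611
```

Call:
drive_tool([
  [[0,0,0],0],
  [[0,0,0],0],
  [[0,0,0],0],
  [[0,0,0],0],
  [[0,0,0],0],
], fingers=0)

```text
clock: 7.6
position: [0.4422, -0.3415, 0.0212]
tcp_rot: [0.0, 3.141, -0.001]
force: [-0.2, -0.5, -0.2]
grip_width: 0.0853
```

Call:
drive_tool([
  [[0,0,-0.7],0],
  [[0,0,-1],0],
  [[0,0,-1],0],
  [[0,0,-1],0],
  [[0,0,-1],0],
  [[0,0,-1],0],
  [[0,0,-1],0],
])

```text
clock: 8.18
position: [0.4415, -0.3412, 0.2235]
tcp_rot: [0.001, 3.141, -0.0]
force: [0.8, -0.6, 0.5]
grip_width: 0.0854
```

Run:
```python
from h import *
go(.432,.372,.23,65.3)
go(.432,.372,.23,155.3)
```

```text
go n=24 row=[[0.218,0.974,-0.009],0.206] from [ 0.4415 -0.3412  0.2235] 90.0 t 8.1833 q7 2.3
go n=22 row=[[-0.577,0.985,-0.010],-0.594] from [ 0.4415 -0.3412  0.2235] 90.0 t 8.1833 q7 2.3
```

Call:
drive_tool([
  [[0.218,0.974,0],0.206],
  [[0.218,0.974,0],0.206],
  [[0.218,0.974,0],0.206],
  [[0.218,0.974,0],0.206],
  [[0.218,0.974,0],0.206],
  [[0.218,0.974,0],0.206],
  [[0.218,0.974,0],0.206],
  [[0.218,0.974,0],0.206],
  [[0.218,0.974,0],0.206],
  [[0.218,0.974,0],0.206],
])

```text
clock: 9.02
position: [0.3999, -0.0439, 0.222]
tcp_rot: [0.284, 3.128, 0.0]
force: [0.7, 0.1, -0.4]
grip_width: 0.0855
```

Call:
drive_tool([
  [[0.218,0.974,0],0.206],
  [[0.218,0.974,0],0.206],
  [[0.218,0.974,0],0.206],
  [[0.218,0.974,0],0.206],
  [[0.218,0.974,0],0.206],
  [[0.218,0.974,0],0.206],
  [[0.218,0.974,0],0.206],
  [[0.218,0.974,0],0.206],
  [[0.218,0.974,0],0.206],
  [[0.218,0.974,0],0.206],
])

```text
clock: 9.85
position: [0.4124, 0.255, 0.222]
tcp_rot: [0.564, 3.09, 0.001]
force: [-0.3, -0.8, -0.1]
grip_width: 0.0852
```

Call:
drive_tool([
  [[0.218,0.974,0],0.206],
  [[0.218,0.974,0],0.206],
  [[0.218,0.974,0],0.206],
  [[0.218,0.974,0],0.206],
  [[0,0,0],0],
  [[0,0,0],0],
])

```text
clock: 10.35
position: [0.432, 0.3732, 0.2213]
tcp_rot: [-0.669, -3.069, 0.0]
force: [-0.1, -0.6, -0.2]
grip_width: 0.0856
```

Run:
```python
from h import *
c=cam('wrist','w3')
seg(c,(195,150,330,290),(0,118,20),(16,255,150),.006)
u,v=proj(c,(.432,.372,.053));u,v=int(u),int(v);print(u,v)
seg(c,(u-36,v-36,u+36,v+36),(0,0,90),(179,60,255),.053)
go(.432,.372,.02,65.3)
```

```text
rect centre 515.8 338.3 size 220.5x156.8 long-axis 156.6deg | circ 514.3 335.6 d 265.6
252 174
rect centre 433.3 371.2 size 54.0x53.8 long-axis 65.4deg | circ 433.0 371.7 d 74.9
go n=7 row=[[0.002,0.001,0.959],0.000] from [0.4323 0.3716 0.2214] 65.3 t 10.4 q7 0.34
```

Call:
drive_tool([
  [[0,0,1],0],
  [[0,0,1],0],
  [[0,0,1],0],
  [[0,0,1],0],
  [[0,0,1],0],
  [[0,0,1],0],
  [[0,0,0.6],0],
  [[0,0,0.35],0],
  [[0,0,0],0],
])

```text
clock: 11.15
position: [0.4318, 0.3695, 0.0116]
tcp_rot: [-0.674, -3.067, 0.005]
force: [0.4, 0.0, -0.6]
grip_width: 0.0854
```

Call:
drive_tool([
  [[0,0,0],0],
  [[0,0,0],0],
  [[0,0,0],0],
  [[0,0,0],0],
  [[0,0,0],0],
  [[0,0,0],0],
  [[0,0,0],0],
  [[0,0,0],0],
], fingers=1)

```text
clock: 11.82
position: [0.4334, 0.3724, 0.0149]
tcp_rot: [0.673, 3.067, 0.004]
force: [0.3, -1.2, 8.9]
grip_width: 0.0613
```

Call:
drive_tool([
  [[0,0,-0.3],0],
  [[0,0,-0.7],0],
  [[0,0,-1],0],
  [[0,0,-1],0],
  [[0,0,0],0],
])

```text
clock: 12.23
position: [0.4348, 0.3741, 0.1095]
tcp_rot: [0.672, 3.064, 0.012]
force: [1.0, -0.7, -1.6]
grip_width: 0.0617
```

Run:
```python
from h import *
go(.434,-.104,.1025,89.9)
c=cam('wrist','w4');cv2.imwrite('pics/w4c.png',c['image'][100:384,100:420,::-1])
print(robot.sense()['force'])
```

```text
go n=16 row=[[-0.227,-0.978,0.015],-0.308] from [0.4348 0.3741 0.1095] 65.3 t 12.2333 q7 0.34
[ 0.03083141 -0.70059245 -3.29367064]
```

View pics/w4c.png

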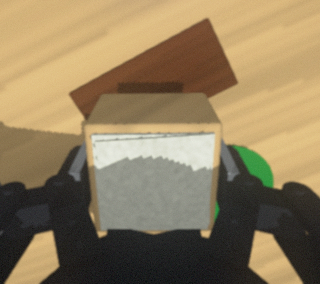

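Call:
drive_tool([
  [[-0.227,-0.978,0],-0.308],
  [[-0.227,-0.978,0],-0.308],
  [[-0.227,-0.978,0],-0.308],
  [[-0.227,-0.978,0],-0.308],
  [[-0.227,-0.978,0],-0.308],
  [[-0.227,-0.978,0],-0.308],
  [[-0.227,-0.978,0],-0.308],
  [[-0.227,-0.978,0],-0.308],
  [[-0.227,-0.978,0],-0.308],
  [[-0.227,-0.978,0],-0.308],
])

```text
clock: 13.12
position: [0.4065, 0.0709, 0.1028]
tcp_rot: [-0.253, -3.13, 0.001]
force: [0.3, -0.5, -2.2]
grip_width: 0.0617
```

Call:
drive_tool([
  [[-0.227,-0.978,0],-0.308],
  [[-0.227,-0.978,0],-0.308],
  [[-0.227,-0.978,0],-0.308],
  [[-0.227,-0.978,0],-0.308],
  [[-0.227,-0.978,0],-0.308],
  [[-0.227,-0.978,0],-0.308],
  [[0,0,0],0],
  [[0,0,0],0],
  [[0,0,0],0],
])

```text
clock: 13.87
position: [0.4307, -0.106, 0.1027]
tcp_rot: [-0.004, -3.14, -0.001]
force: [0.7, -0.1, -2.0]
grip_width: 0.0614
```

Run:
```python
from h import *
go(.4345,-.104,.0135,89.9)
P=[]
for i in range(4):
    c=cam('wrist','w5');P.append([*robot.sense()['position'],yawj()])
print(np.mean(P,0).round(4),np.std(P,0).round(4))
z=P[-1][2]-.0125+.053
u,v=proj(c,(.434,-.104,z));u,v=int(u),int(v);print(u,v)
seg(c,(u-70,v-70,u+70,v+60),(0,0,60),(179,60,255),z,save='pics/k.png')
seg(c,(u-150,0,u+150,v+60),(0,118,20),(16,255,150),.006,)
```

```text
go n=3 row=[[-0.043,0.023,0.991],-0.002] from [ 0.4307 -0.106   0.1027] 89.9 t 13.8667 q7 1.7
[ 0.431  -0.1053  0.103  89.9928] [0.0002 0.0001 0.0001 0.0275]
257 297
rect centre 428.0 -102.8 size 57.9x53.5 long-axis 90.1deg | circ 427.7 -105.4 d 73.4
rect centre 516.0 -70.2 size 290.1x99.9 long-axis 17.9deg | circ 513.7 -63.3 d 302.0
```

Call:
drive_tool([
  [[-0.06,0.02,0.4],0],
  [[-0.06,0.02,0.8],0],
  [[0,0,0.8],0],
  [[0,0,0.5],0],
  [[0,0,0.3],0],
  [[0,0,0.15],0],
  [[0,0,0],0],
  [[0,0,0],0],
])

```text
clock: 14.73
position: [0.4355, -0.1049, 0.0151]
tcp_rot: [0.001, 3.141, 0.0]
force: [0.3, -0.2, -1.6]
grip_width: 0.0614
```

Run:
```python
from h import *
P=[]
for i in range(3):
    c=cam('wrist','w6');P.append([*robot.sense()['position'],yawj()])
print(np.mean(P,0).round(4),robot.sense()['force'])
im=c['image'][150:384,120:400,::-1];cv2.imwrite('pics/w6c.png',cv2.resize(im,None,fx=2.5,fy=2.5))
```

```text
[ 4.35600e-01 -1.05100e-01  1.52000e-02  8.99277e+01] [-0.13226508 -0.14345219 -2.80650438]
```

View pics/w6c.png

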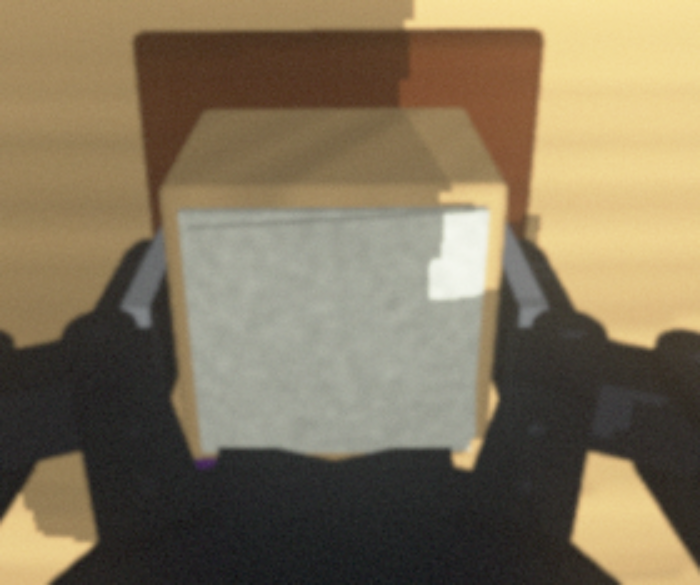

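Run:
```python
from h import *
c=dict(np.load('c_w6.npz'))
f=lambda x,y,z:onz(c,120+x/2.5,150+y/2.5,z)[:2].round(4)
print('tray back corners',f(137,33,.006),f(541,33,.006))
print('memo bottom back (z .0075)',f(205,109,.0075),f(465,109,.0075))
print('memo top back z .05',f(163,187,.0515),f(504,187,.0515))
```

```text
tray back corners [ 0.3871 -0.1502] [ 0.3873 -0.0582]
memo bottom back (z .0075) [ 0.4049 -0.1355] [ 0.4051 -0.0749]
memo top back z .05 [ 0.4039 -0.1348] [ 0.4041 -0.0763]
```

Call:
drive_tool([
  [[0.03,0.03,0.06],0],
  [[0,0,0.03],0],
  [[0,0,0],0],
])

```text
clock: 15.13
position: [0.4354, -0.1049, 0.014]
tcp_rot: [0.003, 3.138, -0.001]
force: [-5.5, -0.3, 31.4]
grip_width: 0.0616
```

Call:
drive_tool([
  [[0,0,0],0],
  [[0,0,0],0],
  [[0,0,0],0],
  [[0,0,0],0],
  [[0,0,0],0],
], fingers=0)

```text
clock: 15.55
position: [0.4341, -0.1044, 0.0119]
tcp_rot: [-0.003, -3.141, -0.0]
force: [0.1, -1.1, -0.1]
grip_width: 0.0855
```

Call:
drive_tool([
  [[0,0,-0.7],0],
  [[0,0,-1],0],
  [[0,0,-1],0],
  [[0,0,-1],0],
  [[0,0,-1],0],
  [[0,0,-1],0],
  [[0,0,-1],0],
])

```text
clock: 16.13
position: [0.4337, -0.1043, 0.2145]
tcp_rot: [-0.003, -3.141, -0.0]
force: [1.5, 0.4, -1.2]
grip_width: 0.0853
```

Run:
```python
from h import *
c=cam('wrist','w7')
u,v=proj(c,(.434,-.104,.053));u,v=int(u),int(v)
seg(c,(u-36,v-36,u+36,v+36),(0,0,90),(179,60,255),.053)
seg(c,(u-45,v-65,u+45,v+45),(0,118,20),(16,255,150),.006)
# stapler from top
T=dict(np.load('c_top0.npz'))
im=T['image'][115:170,145:205,::-1];cv2.imwrite('pics/st.png',cv2.resize(im,None,fx=10,fy=10))
go(.56,.245,.23,60)
```

```text
rect centre 435.6 -105.2 size 54.5x54.0 long-axis 89.8deg | circ 435.0 -105.2 d 74.3
rect centre 434.6 -104.0 size 94.0x93.4 long-axis 90.0deg | circ 434.3 -104.6 d 129.9
go n=13 row=[[-0.093,0.957,-0.027],0.460] from [ 0.4365 -0.1048  0.2197] 89.9 t 16.1833 q7 1.69
```

View pics/st.png

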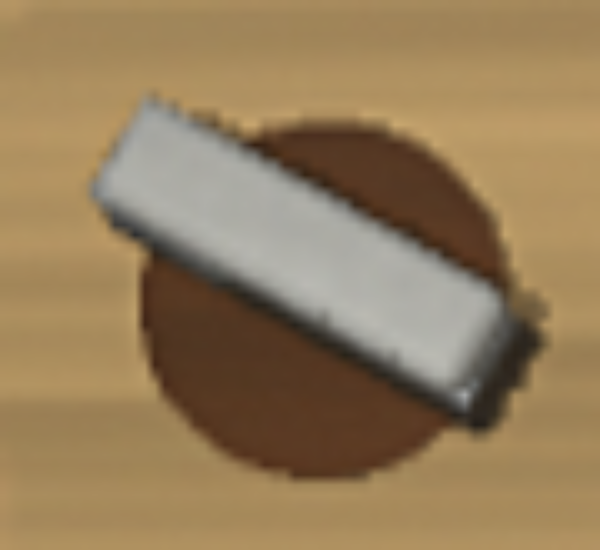

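Run:
```python
from h import *
go(.57,.245,.22,32)
```

```text
go n=13 row=[[0.104,0.996,-0.001],0.891] from [ 0.4365 -0.1048  0.2197] 89.9 t 16.1833 q7 1.69
```

Call:
drive_tool([
  [[0.104,0.99,0],0.89],
  [[0.104,0.99,0],0.89],
  [[0.104,0.99,0],0.89],
  [[0.104,0.99,0],0.89],
  [[0.104,0.99,0],0.89],
  [[0.104,0.99,0],0.89],
  [[0.104,0.99,0],0.89],
  [[0.104,0.99,0],0.89],
  [[0.104,0.99,0],0.89],
  [[0.104,0.99,0],0.89],
])

```text
clock: 17.02
position: [0.5051, 0.1797, 0.2125]
tcp_rot: [-1.196, -2.904, 0.001]
force: [0.7, -0.7, 0.7]
grip_width: 0.0856
```

Call:
drive_tool([
  [[0.104,0.99,0],0.89],
  [[0.104,0.99,0],0.89],
  [[0.104,0.99,0],0.89],
  [[0,0,0],0],
  [[0,0,0],0],
])

```text
clock: 17.43
position: [0.5664, 0.2446, 0.2117]
tcp_rot: [-1.519, -2.749, 0.002]
force: [0.2, -0.7, -0.7]
grip_width: 0.0854
```

Run:
```python
from h import *
c=cam('wrist','w8');print(robot.sense()['position'],yawj(),robot.sense()['qpos'][6])
u,v=proj(c,(.632,.243,.03));u,v=int(u),int(v);print(u,v)
u=max(u,110);l,t=u-110,max(0,v-85)
im=c['image'][t:t+170,l:l+220,::-1];print(l,t);cv2.imwrite('pics/w8c.png',cv2.resize(im,None,fx=3.5,fy=3.5))
go(.632,.243,.22,-28.7)
```

```text
[0.56587751 0.24331629 0.21193812] 32.122781635246874 0.06473895370732134
297 198
187 113
go n=13 row=[[-0.013,0.177,-0.021],0.936] from [0.5659 0.2433 0.2119] 32.1 t 17.4833 q7 0.06
```

View pics/w8c.png

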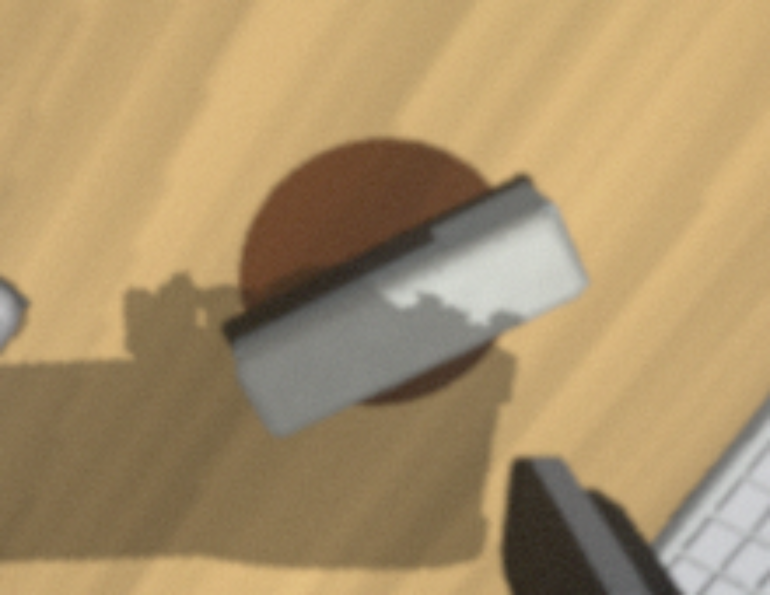

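Run:
```python
from h import *
c=dict(np.load('c_w8.npz'))
f=lambda x,y,z:onz(c,187+x/3.5,113+y/3.5,z)[:2]
for n,a,b,z,w in(('foot',(222,326),(527,177),.006,18),('top',(285,437),(588,285),.054,-17)):
    A,B=f(*a,z),f(*b,z);d=B-A;L=np.linalg.norm(d);an=np.degrees(np.arctan2(d[1],d[0]))%180
    nrm=np.array([d[1],-d[0]])/L; 
    print(n,A.round(4),B.round(4),'L',L.round(4),'ang',an.round(1),'mid',((A+B)/2).round(4),'cands',((A+B)/2+nrm*w/1000).round(4),((A+B)/2-nrm*w/1000).round(4))
k=seg(c,(250,150,335,231),(0,118,20),(16,255,150),.006)
S=cv2.findContours(k,0,1)[0]; w=np.vstack([[onz(c,*p[0],.006)[:2] for p in q] for q in S]);
# circle fit to hull points with known r
from scipy.optimize import least_squares
h=cv2.convexHull(w.astype(np.float32))[:,0]
r=least_squares(lambda p:np.hypot(*(h-p).T)-.055,[.632,.243],loss='soft_l1',f_scale=.001);print('saucer',r.x.round(4))
T=dict(np.load('c_top0.npz'));seg(T,(150,118,202,165),(0,110,20),(16,255,130),.006)
```

```text
foot [0.592  0.1947] [0.6572 0.3064] L 0.1292 ang 59.7 mid [0.6246 0.2505] cands [0.6402 0.2415] [0.6091 0.2596]
top [0.6236 0.1872] [0.6789 0.289 ] L 0.1158 ang 61.5 mid [0.6512 0.2381] cands [0.6363 0.2462] [0.6662 0.23  ]
rect centre 603.4 260.8 size 101.6x42.2 long-axis 60.2deg | circ 619.6 251.5 d 101.8
saucer [0.6335 0.2433]
rect centre 632.6 249.6 size 107.0x99.4 long-axis 161.6deg | circ 631.1 245.3 d 109.5
```

Run:
```python
from h import *
go(.637,.243,.21,-29.5)
```

```text
go n=13 row=[[-0.013,0.191,0.005],0.948] from [0.5659 0.2433 0.2119] 32.1 t 17.4833 q7 0.06
```

Call:
drive_tool([
  [[-0.013,0.191,0],0.948],
  [[-0.013,0.191,0],0.948],
  [[-0.013,0.191,0],0.948],
  [[-0.013,0.191,0],0.948],
  [[-0.013,0.191,0],0.948],
  [[-0.013,0.191,0],0.948],
  [[-0.013,0.191,0],0.948],
  [[-0.013,0.191,0],0.948],
  [[-0.013,0.191,0],0.948],
  [[-0.013,0.191,0],0.948],
])

```text
clock: 18.32
position: [0.6212, 0.2487, 0.213]
tcp_rot: [-2.502, -1.899, 0.001]
force: [-0.1, -0.2, 0.2]
grip_width: 0.0853
```

Call:
drive_tool([
  [[-0.013,0.191,0],0.948],
  [[-0.013,0.191,0],0.948],
  [[-0.013,0.191,0],0.948],
  [[0,0,1],0],
  [[0,0,1],0],
  [[0,0,0],0],
  [[0,0,0],0],
])

```text
clock: 18.9
position: [0.6358, 0.2417, 0.152]
tcp_rot: [-2.715, -1.58, 0.006]
force: [0.1, 0.2, 1.4]
grip_width: 0.0855
```

Run:
```python
from h import *
go(.637,.243,.014,-29.5)
c=cam('wrist','w9');cv2.imwrite('pics/w9c.png',cv2.resize(c['image'][100:384,100:420,::-1],None,fx=2,fy=2))
```

```text
go n=5 row=[[0.012,0.002,0.920],-0.004] from [0.6358 0.2417 0.152 ] -29.6 t 18.9 q7 -0.83
```

View pics/w9c.png

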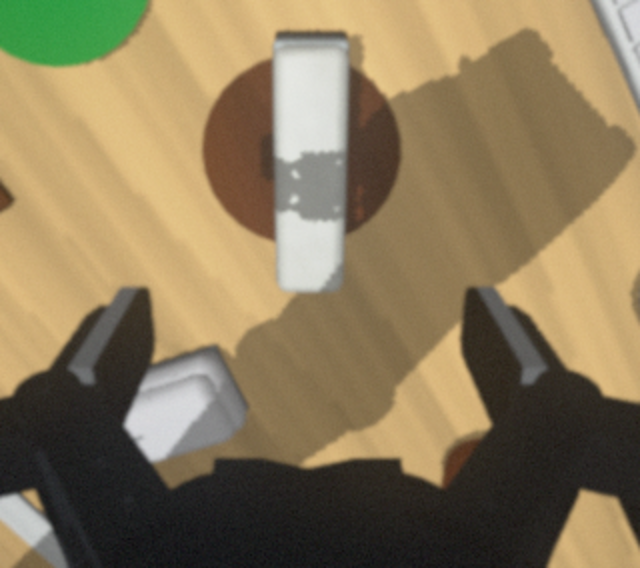

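Run:
```python
from h import *
c=dict(np.load('c_w9.npz'))
f=lambda x,y,z:onz(c,100+x/2,100+y/2,z)[:2]
A=f(312,46,.054);B=f(309,291,.054);L=f(278,160,.054);Rr=f(347,160,.054)
print('top ends',A.round(4),B.round(4),np.linalg.norm(A-B),'mid',((A+B)/2).round(4),'ang',np.degrees(np.arctan2(*(A-B)[::-1])),'w',np.linalg.norm(L-Rr),'latmid',((L+Rr)/2).round(4))
F=f(312,33,.008);print('foot end',F.round(4),'dist to A along',np.linalg.norm(F-A))
k=seg(c,(195,118,305,225),(0,118,20),(16,255,150),.006)
from scipy.optimize import least_squares
w=np.vstack([[onz(c,*p[0],.006)[:2] for p in q] for q in cv2.findContours(k,0,1)[0]])
h=cv2.convexHull(w.astype(np.float32))[:,0]
print('saucer',least_squares(lambda p:np.hypot(*(h-p).T)-.055,[.632,.243],loss='soft_l1',f_scale=.001).x)
p=np.array(robot.sense()['position'][:2]);print(p)
```

```text
top ends [0.6686 0.2955] [0.6087 0.1924] 0.1192718271308949 mid [0.6387 0.2439] ang 59.811401471159776 w 0.031683802046209096 latmid [0.6437 0.2509]
foot end [0.6704 0.2979] dist to A along 0.002958344622956144
rect centre 626.0 262.0 size 106.9x70.7 long-axis 21.7deg | circ 633.1 244.9 d 108.1
saucer [0.63417123 0.24416246]
[0.63720111 0.24225354]
```

Call:
drive_tool([
  [[0,0.03,1],0],
  [[0,0,1],0],
  [[0,0,1],0],
  [[0,0,0.8],0],
  [[0,0,0.5],0],
  [[0,0,0.25],0],
  [[0,0,0],0],
])

```text
clock: 19.53
position: [0.6383, 0.2424, 0.0167]
tcp_rot: [-2.715, -1.581, 0.0]
force: [-0.5, -0.6, -0.0]
grip_width: 0.0855
```

Call:
drive_tool([
  [[0,0,0],0],
  [[0,0,0],0],
  [[0,0,0],0],
  [[0,0,0],0],
  [[0,0,0],0],
  [[0,0,0],0],
  [[0,0,0],0],
  [[0,0,0],0],
  [[0,0,0],0],
  [[0,0,0],0],
], fingers=1, grip_force=40)

```text
clock: 20.37
position: [0.6387, 0.2429, 0.0178]
tcp_rot: [-2.715, -1.581, -0.003]
force: [-1.7, -0.9, 7.0]
grip_width: 0.0338
```

Call:
drive_tool([
  [[0,0,-0.3],0],
  [[0,0,-0.7],0],
  [[0,0,-1],0],
  [[0,0,-1],0],
  [[0,0,0],0],
  [[0,0,0],0],
])

```text
clock: 20.87
position: [0.6392, 0.2429, 0.1088]
tcp_rot: [2.715, 1.581, 0.006]
force: [-0.3, 0.1, -3.3]
grip_width: 0.0338
```

Run:
```python
from h import *
go(.4312,.3745,.108,3.4)
print(robot.sense()['force'],robot.sense()['grip_width'])
```

```text
go n=8 row=[[0.307,-0.993,0.003],-0.824] from [0.6392 0.2429 0.1088] -29.6 t 20.8667 q7 -0.82
[-0.30414795  0.10306452 -3.33537796] 0.03377419530475726
```

Call:
drive_tool([
  [[0.307,-0.993,0],-0.824],
  [[0.307,-0.993,0],-0.824],
  [[0.307,-0.993,0],-0.824],
  [[0.307,-0.993,0],-0.824],
  [[0.307,-0.993,0],-0.824],
  [[0.307,-0.993,0],-0.824],
  [[0.307,-0.993,0],-0.824],
  [[0.307,-0.993,0],-0.824],
  [[0,0,0],0],
  [[0,0,0],0],
])

```text
clock: 21.7
position: [0.4272, 0.3745, 0.1053]
tcp_rot: [-2.149, -2.29, 0.005]
force: [1.0, 0.1, -3.1]
grip_width: 0.0334
```

Run:
```python
from h import *
go(.4312,.3745,.018,3.4)
c=cam('wrist','w10');cv2.imwrite('pics/w10c.png',cv2.resize(c['image'][100:384,100:420,::-1],None,fx=2,fy=2))
```

```text
go n=3 row=[[-0.003,0.044,0.970],0.014] from [0.4272 0.3745 0.1053] 3.6 t 21.7 q7 -0.71
```

View pics/w10c.png

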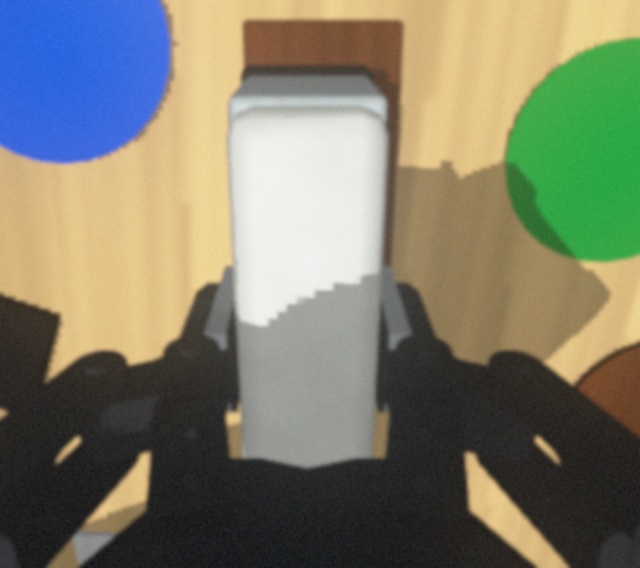

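Call:
drive_tool([
  [[0,0.07,0.4],0],
  [[0,0.06,0.8],0],
  [[0,0,0.8],0],
  [[0,0,0.5],0],
  [[0,0,0.25],0],
  [[0,0,0.1],0],
  [[0,0,0],0],
  [[0,0,0],0],
])

```text
clock: 22.42
position: [0.4349, 0.3744, 0.0214]
tcp_rot: [2.155, 2.285, 0.001]
force: [0.4, 0.5, -2.8]
grip_width: 0.0339
```

Run:
```python
from h import *
c=cam('wrist','w11');cv2.imwrite('pics/w11c.png',cv2.resize(c['image'][150:330,160:340,::-1],None,fx=3,fy=3))
s=robot.sense();print(s['position'],yawj(),s['force'])
```

```text
[0.43497942 0.37471433 0.02177487] 3.3573417310592366 [ 1.01942069 -0.82557175 -3.8471206 ]
```

View pics/w11c.png

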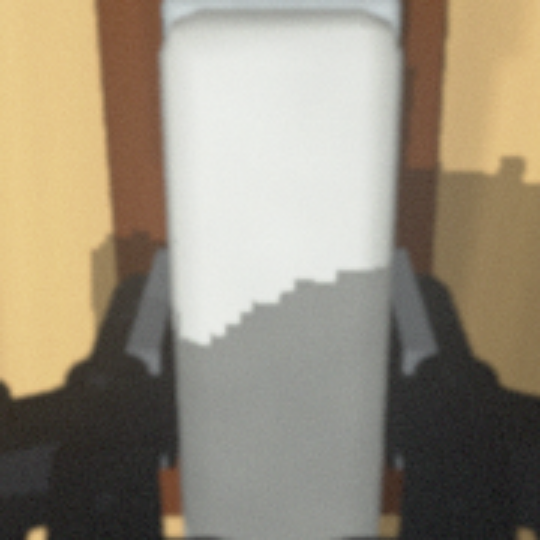

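Call:
drive_tool([
  [[0,-0.06,0.03],0],
  [[0,-0.06,0.03],0],
  [[0,0,0],0],
  [[0,0,0],0],
])

```text
clock: 22.8
position: [0.4304, 0.3744, 0.0196]
tcp_rot: [-2.154, -2.287, -0.001]
force: [0.6, 0.7, -3.7]
grip_width: 0.0334
```

Run:
```python
from h import *
c=cam('wrist','w12')
s=robot.sense();print(s['position'],yawj(),s['force'])
k=cv2.cvtColor(c['image'],cv2.COLOR_RGB2HSV)
m=cv2.inRange(k,(0,118,20),(16,255,150))
for z,v in((.006,165),(.006,180)):
    x=np.where(m[v,180:320])[0]+180
    a,b=x.min(),x.max();t=np.where((k[v,a:b,1]<50)&(k[v,a:b,2]>120))[0]+a
    L,Rr,l,r=onz(c,a,v,z),onz(c,b+1,v,z),onz(c,t.min(),v,.053),onz(c,t.max()+1,v,.053)
    print(a,b,t.min(),t.max(),'tray mid x',((L+Rr)/2)[:2].round(4),np.linalg.norm(L-Rr).round(4),'stap',((l+r)/2)[:2].round(4),np.linalg.norm(l-r).round(4))
```

```text
[0.43051438 0.37436417 0.01951398] 3.4099876491656804 [ 0.0144407  -0.33469452 -2.63949402]
201 315 214 292 tray mid x [0.4304 0.4201] 0.0674 stap [0.4268 0.4306] 0.0322
202 314 214 293 tray mid x [0.431 0.411] 0.0674 stap [0.4273 0.4243] 0.0332
```

Call:
drive_tool([
  [[0,0.05,0.04],0],
  [[0,0,0.02],0],
  [[0,0,0],0],
])

```text
clock: 23.1
position: [0.4325, 0.3744, 0.0178]
tcp_rot: [2.155, 2.286, 0.001]
force: [-0.6, -0.8, 1.6]
grip_width: 0.0337
```

Call:
drive_tool([
  [[0,0,0],0],
  [[0,0,0],0],
  [[0,0,0],0],
  [[0,0,0],0],
  [[0,0,0],0],
  [[0,0,0],0],
], fingers=0)

```text
clock: 23.6
position: [0.4321, 0.3743, 0.0174]
tcp_rot: [-2.155, -2.286, -0.0]
force: [0.2, 0.9, -0.0]
grip_width: 0.0854
```

Call:
drive_tool([
  [[0,0,-0.7],0],
  [[0,0,-1],0],
  [[0,0,-1],0],
  [[0,0,-1],0],
  [[0,0,-1],0],
  [[0,0,-1],0],
  [[0,0,-1],0],
  [[0,0,0],0],
])

```text
clock: 24.27
position: [0.4342, 0.3763, 0.2246]
tcp_rot: [-2.155, -2.286, -0.015]
force: [1.1, 0.4, 0.8]
grip_width: 0.0851
```

Run:
```python
from h import *
c=cam('wrist','w13');s=robot.sense();print(s['position'],yawj(),s['qpos'][6])
cv2.imwrite('pics/w13c.png',cv2.resize(c['image'][100:280,150:370,::-1],None,fx=3.5,fy=3.5))
u,v=map(int,proj(c,(.431,.374,.006)));print(u,v)
seg(c,(u-60,v-75,u+60,v+75),(0,118,20),(16,255,150),.006)
seg(c,(u-40,v-75,u+40,v+75),(0,0,110),(179,60,255),.054)
T=cam('top','top1')
seg(T,(100,185,165,235),(0,118,20),(16,255,150),.006)
seg(T,(100,185,165,235),(0,0,110),(179,60,255),.054)
print('plant');seg(T,(340,180,410,230),(0,0,150),(179,40,255),.066)
go(.4422,-.3420,.22,90)
```

```text
[0.43346488 0.37558186 0.22180717] 3.3856424339755513 -0.715348166837465
250 166
rect centre 433.0 375.6 size 145.6x67.1 long-axis 93.4deg | circ 433.7 375.4 d 159.5
rect centre 431.7 377.5 size 122.1x34.5 long-axis 93.5deg | circ 431.7 377.7 d 125.5
rect centre 431.3 374.1 size 148.6x70.3 long-axis 93.7deg | circ 431.2 374.2 d 159.2
rect centre 430.0 376.3 size 118.8x32.8 long-axis 93.5deg | circ 431.1 376.5 d 121.5
plantTraceback (most recent call last):
  File "<stdin>", line 10, in <module>
  File "h.py", line 45, in seg
    w=np.array([onz(c,*q[0],z)[:2] for q in np.vstack(cs)],np.float32)
                                            ~~~~~~~~~^^^^
    return _nx.concatenate(arrs, 0, dtype=dtype, casting=casting)
           ~~~~~~~~~~~~~~~^^^^^^^^^^^^^^^^^^^^^^^^^^^^^^^^^^^^^^^
ValueError: need at least one array to concatenate
```

View pics/w13c.png

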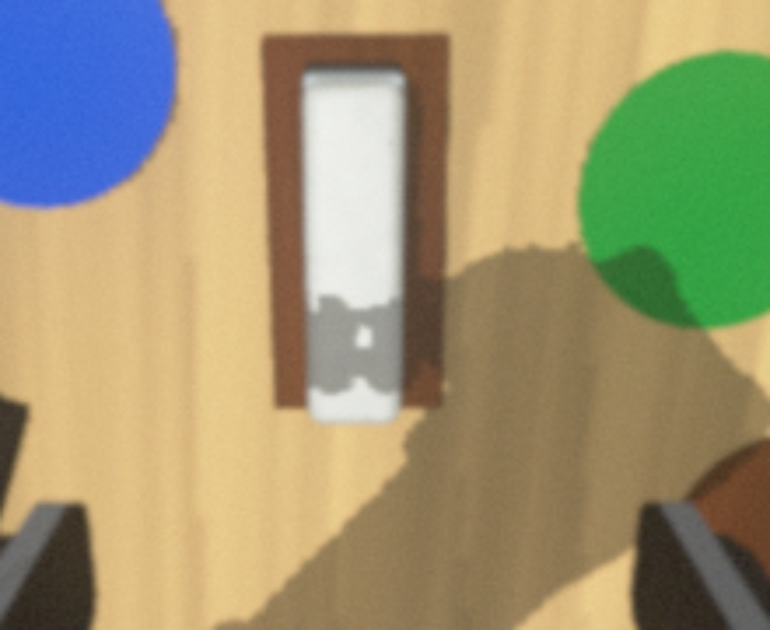

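Run:
```python
from h import *
go(.442,-.260,.22,3.4)
```

```text
go n=22 row=[[-0.961,-0.043,-0.000],-0.000] from [0.4325 0.3748 0.2197] 3.4 t 24.3667 q7 -0.72
```

Call:
drive_tool([
  [[-0.96,-0.04,0],0],
  [[-0.96,-0.04,0],0],
  [[-0.96,-0.04,0],0],
  [[-0.96,-0.04,0],0],
  [[-0.96,-0.04,0],0],
  [[-0.96,-0.04,0],0],
  [[-0.96,-0.04,0],0],
  [[-0.96,-0.04,0],0],
  [[-0.96,-0.04,0],0],
  [[-0.96,-0.04,0],0],
])

```text
clock: 25.2
position: [0.436, 0.0844, 0.2172]
tcp_rot: [-2.154, -2.286, 0.003]
force: [0.4, 0.1, 0.7]
grip_width: 0.0856
```

Call:
drive_tool([
  [[-0.96,-0.04,0],0],
  [[-0.96,-0.04,0],0],
  [[-0.96,-0.04,0],0],
  [[-0.96,-0.04,0],0],
  [[-0.96,-0.04,0],0],
  [[-0.96,-0.04,0],0],
  [[-0.96,-0.04,0],0],
  [[-0.96,-0.04,0],0],
  [[-0.96,-0.04,0],0],
  [[-0.96,-0.04,0],0],
])

```text
clock: 26.03
position: [0.4411, -0.2032, 0.2171]
tcp_rot: [-2.153, -2.285, 0.002]
force: [1.1, 0.6, 0.1]
grip_width: 0.0855
```

Call:
drive_tool([
  [[-0.96,-0.04,0],0],
  [[-0.96,-0.04,0],0],
  [[-0.96,-0.04,0],0],
  [[-0.8,-0.04,0],0],
  [[0,0,0],0],
  [[0,0,0],0],
])

```text
clock: 26.53
position: [0.4426, -0.3136, 0.2169]
tcp_rot: [-2.157, -2.281, 0.003]
force: [0.0, 0.7, -0.2]
grip_width: 0.0852
```

Run:
```python
from h import *
c=cam('wrist','w14');s=robot.sense();print(s['position'],yawj(),s['qpos'][6])
b=robot.boxes_of('plant_center','wrist');print(b[:2])
print([np.round(proj(c,(.442,-.342,z)),1) for z in(.003,.063,.075)])
u,v=map(int,proj(c,(.442,-.342,.063)))
hs=cv2.cvtColor(c['image'],cv2.COLOR_RGB2HSV)
seg(c,(u-60,v-110,u+80,v+60),(90,20,20),(130,120,150),.003)
for dv in(0,6):
    row=hs[v+dv,u-50:u+50].astype(int);print([tuple(x) for x in row[5:40:2]])
seg(c,(u-40,v-40,u+40,v+40),(0,0,165),(75,60,255),.063)
```

```text
[ 0.44310183 -0.31222976  0.21703189] 3.333476962571772 0.7540806042887962
[{'extent': [226.1, 166.6, 280.5, 225.4], 'conf': 0.9}, {'extent': [326.3, 0.3, 400.5, 59.0], 'conf': 0.74}]
[array([252.4, 185.2]), array([252.1, 200.4]), array([252. , 204.1])]Traceback (most recent call last):
  File "<stdin>", line 7, in <module>
  File "h.py", line 45, in seg
    w=np.array([onz(c,*q[0],z)[:2] for q in np.vstack(cs)],np.float32)
                                            ~~~~~~~~~^^^^
    return _nx.concatenate(arrs, 0, dtype=dtype, casting=casting)
           ~~~~~~~~~~~~~~~^^^^^^^^^^^^^^^^^^^^^^^^^^^^^^^^^^^^^^^
ValueError: need at least one array to concatenate
```

Call:
drive_tool([
  [[-0.5,-0.05,0.5],0],
  [[-0.48,-0.02,0.5],0],
  [[0,0,1],0],
  [[0,0,1],0],
  [[0,0,1],0],
  [[0,0,1],0],
  [[0,0,0.8],0],
  [[0,0,0.5],0],
  [[0,0,0.3],0],
  [[0,0,0],0],
])

```text
clock: 27.47
position: [0.4428, -0.3401, 0.0186]
tcp_rot: [-2.151, -2.285, 0.0]
force: [-0.6, 1.5, 0.0]
grip_width: 0.0853
```

Call:
drive_tool([
  [[0,0,0],0],
  [[0,0,0],0],
  [[0,0,0],0],
  [[0,0,0],0],
  [[0,0,0],0],
  [[0,0,0],0],
  [[0,0,0],0],
  [[0,0,0],0],
], fingers=1, grip_force=35)

```text
clock: 28.13
position: [0.4441, -0.3422, 0.0218]
tcp_rot: [2.153, 2.285, 0.001]
force: [-2.0, 2.4, 6.9]
grip_width: 0.0616
```

Call:
drive_tool([
  [[0,0,-0.3],0],
  [[0,0,-0.7],0],
  [[0,0,-1],0],
  [[0,0,-1],0],
  [[0,0,-1],0],
  [[0,0,-1],0],
  [[0,0,0],0],
])

```text
clock: 28.72
position: [0.4458, -0.3444, 0.1769]
tcp_rot: [2.149, 2.279, 0.003]
force: [0.9, 0.3, -1.7]
grip_width: 0.061
```

Run:
```python
from h import *
s=robot.sense();print(s['force'],s['grip_width'])
go(.634,.2437,.17,3.4)
```

```text
[ 0.85379023  0.26766984 -1.72510336] 0.060961362523783036
go n=20 row=[[0.960,0.371,0.011],-0.000] from [ 0.4458 -0.3444  0.1769] 3.4 t 28.7167 q7 0.84
```

Call:
drive_tool([
  [[0.5,0.19,0],0],
  [[0.96,0.371,0],0],
  [[0.96,0.371,0],0],
  [[0.96,0.371,0],0],
  [[0.96,0.371,0],0],
  [[0.96,0.371,0],0],
  [[0.96,0.371,0],0],
  [[0.96,0.371,0],0],
  [[0.96,0.371,0],0],
  [[0.96,0.371,0],0],
])

```text
clock: 29.55
position: [0.533, -0.0606, 0.1707]
tcp_rot: [2.155, 2.286, 0.0]
force: [-0.2, -0.8, -2.8]
grip_width: 0.061
```

Call:
drive_tool([
  [[0.96,0.371,0],0],
  [[0.96,0.371,0],0],
  [[0.96,0.371,0],0],
  [[0.96,0.371,0],0],
  [[0.96,0.371,0],0],
  [[0.96,0.371,0],0],
  [[0.96,0.371,0],0],
  [[0.96,0.371,0],0],
  [[0.96,0.371,0],0],
  [[0.7,0.27,0],0],
])

```text
clock: 30.38
position: [0.6243, 0.2275, 0.1703]
tcp_rot: [-2.152, -2.288, -0.001]
force: [1.0, -0.4, -2.7]
grip_width: 0.0613
```

Call:
drive_tool([
  [[0.46,0.18,0],0],
  [[0.3,0.1,0],0],
  [[0,0,0],0],
  [[0,0,0],0],
])

```text
clock: 30.72
position: [0.6312, 0.2465, 0.1702]
tcp_rot: [2.155, 2.286, -0.001]
force: [-0.2, -2.0, -2.8]
grip_width: 0.0613
```

Run:
```python
from h import *
go(.634,.2437,.025,3.4)
```

```text
go n=5 row=[[-0.020,0.017,0.968],-0.000] from [0.6312 0.2465 0.1702] 3.4 t 30.7167 q7 -0.21
```

Call:
drive_tool([
  [[-0.05,0.05,0.5],0],
  [[-0.05,0.035,1],0],
  [[0,0,1],0],
  [[0,0,1],0],
  [[0,0,0.7],0],
  [[0,0,0.4],0],
  [[0,0,0],0],
  [[0,0,0],0],
])

```text
clock: 31.38
position: [0.6346, 0.2432, 0.033]
tcp_rot: [2.156, 2.285, -0.001]
force: [0.5, 0.1, -2.4]
grip_width: 0.0609
```

Run:
```python
from h import *
P=[]
for i in range(3):
    c=cam('wrist','w15');P.append([*robot.sense()['position'],yawj()])
print(np.mean(P,0).round(4),robot.sense()['force'])
k=seg(c,(150,100,360,300),(0,118,20),(16,255,150),.006,save='pics/k.png')
w=np.vstack([[onz(c,*p[0],.006)[:2] for p in q] for q in cv2.findContours(k,0,1)[0]])
from scipy.optimize import least_squares
h=cv2.convexHull(w.astype(np.float32))[:,0]
print('saucer',least_squares(lambda p:np.hypot(*(h-p).T)-.055,[.632,.243],loss='soft_l1',f_scale=.001).x)
cv2.imwrite('pics/w15c.png',cv2.resize(c['image'][130:330,150:370,::-1],None,fx=3.5,fy=3))
```

```text
[0.6356 0.2442 0.0343 3.3552] [-0.56848531 -0.79984346 -3.43098689]
rect centre 628.3 267.0 size 107.7x62.7 long-axis 11.1deg | circ 632.7 245.1 d 108.6
saucer [0.63315517 0.24385913]
```

View pics/w15c.png

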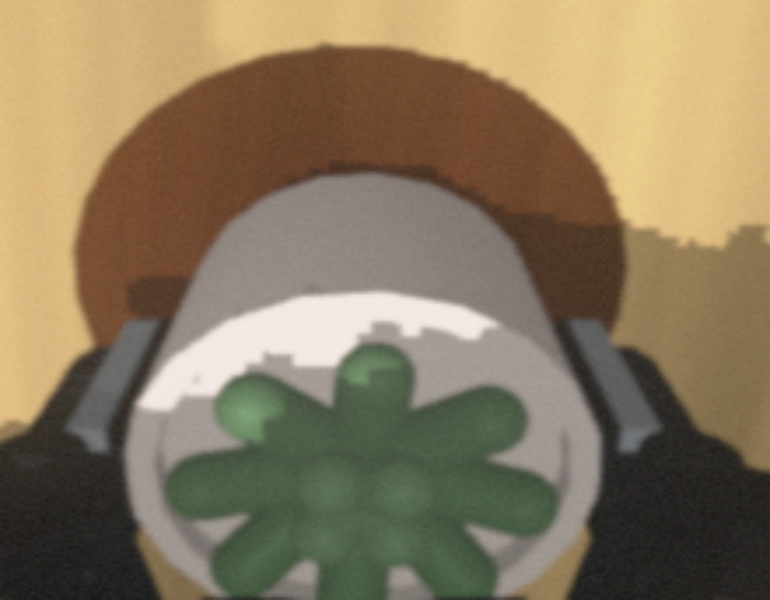

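Call:
drive_tool([
  [[0,-0.06,0.15],0],
  [[0,0,0.12],0],
  [[0,0,0.06],0],
  [[0,0,0],0],
  [[0,0,0],0],
])

```text
clock: 31.95
position: [0.6328, 0.2448, 0.0248]
tcp_rot: [-2.154, -2.286, -0.003]
force: [-7.1, -1.4, 16.7]
grip_width: 0.0611
```

Run:
```python
from h import *
for i in range(3):
    robot.camera('wrist');s=robot.sense();print(s['position'].round(4) if hasattr(s['position'],'round') else s['position'],s['force'])
```

```text
[0.6328 0.2447 0.0248] [-6.91990643 -1.78160284 16.60898474]
[0.6328 0.2447 0.0248] [-6.29545719 -2.24768291 16.72711176]
[0.6328 0.2447 0.0248] [-5.25822525 -1.82895085 17.02138352]
```

Contact made; release and back off, then look.

Call:
drive_tool([
  [[0,0,0],0],
  [[0,0,0],0],
  [[0,0,0],0],
  [[0,0,0],0],
  [[0,0,0],0],
], fingers=0)

```text
clock: 32.52
position: [0.6325, 0.2443, 0.0224]
tcp_rot: [2.155, 2.286, -0.0]
force: [-0.3, 0.2, -0.0]
grip_width: 0.0853
```

Call:
drive_tool([
  [[0,0,-0.7],0],
  [[0,0,-1],0],
  [[0,0,-1],0],
  [[0,0,-1],0],
  [[0,0,-1],0],
  [[0,0,-1],0],
  [[0,0,-0.5],0],
  [[0,0,0],0],
])

```text
clock: 33.18
position: [0.6346, 0.2448, 0.213]
tcp_rot: [2.153, 2.284, 0.01]
force: [0.7, -0.5, 0.1]
grip_width: 0.0854
```

Run:
```python
from h import *
c=cam('wrist','w16')
k=seg(c,(150,80,360,290),(0,118,20),(16,255,150),.006)
b=robot.boxes_of('plant_center','wrist')[:1];print(b)
print('pred saucer-centred rim centre',proj(c,(.634,.244,.066)),'box mid')
T=cam('top','top2');s=robot.sense();print(s['position'],yawj(),s['qpos'][6])
b=robot.boxes_of('plant_center','top');print([(np.round(x['extent'],1).tolist(),x['conf']) for x in b[:3]]);print('top pred',proj(T,(.634,.244,.066)))
print('mouse');seg(T,(190,170,235,222),(0,0,110),(179,50,255),.02)
print('memo');seg(T,(270,185,325,230),(0,0,110),(179,60,255),.053)
cv2.imwrite('pics/t2.png',cv2.resize(T['image'][110:230,100:320,::-1],None,fx=3.6,fy=3.6))
print([(np.round(x['extent'],1).tolist(),x['conf']) for x in robot.boxes_of('mouse_center','top')[:2]])
go(.44,.14,.2,3.4)
```

```text
rect centre 627.9 255.3 size 107.8x84.3 long-axis 24.6deg | circ 632.5 244.7 d 108.6
[{'extent': [222.8, 140.1, 278.2, 205.4], 'conf': 0.94}]
pred saucer-centred rim centre (np.float64(252.23795054543695), np.float64(179.3883379600267)) box mid
[0.63196861 0.24418371 0.20758572] 3.3918993386739436 -0.21449001952697208
[([295.5, 157.9, 320.4, 182.1], 0.96), ([167.2, 129.7, 187.1, 154.5], 0.66)]
top pred (np.float64(173.62894635799603), np.float64(138.43434518887616))
mouse
rect centre 470.2 142.3 size 96.8x56.6 long-axis 171.3deg | circ 470.2 142.1 d 103.3
memo
rect centre 434.3 -104.6 size 53.8x50.7 long-axis 89.8deg | circ 434.2 -104.5 d 73.3
[([197.1, 179.0, 222.4, 215.4], 0.87)]
go n=7 row=[[-0.441,-0.940,0.033],-0.000] from [0.6316 0.2441 0.2068] 3.4 t 33.4333 q7 -0.21
```

View pics/t2.png

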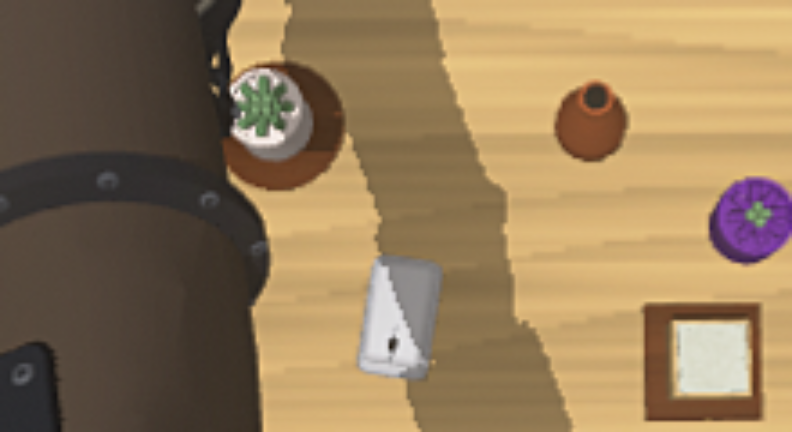

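Run:
```python
from h import *
go(.445,.142,.2,81.3)
```

```text
go n=16 row=[[0.093,-0.470,0.014],-0.974] from [0.6316 0.2441 0.2068] 3.4 t 33.4333 q7 -0.21
```

Call:
drive_tool([
  [[0.093,-0.47,0],-0.974],
  [[0.093,-0.47,0],-0.974],
  [[0.093,-0.47,0],-0.974],
  [[0.093,-0.47,0],-0.974],
  [[0.093,-0.47,0],-0.974],
  [[0.093,-0.47,0],-0.974],
  [[0.093,-0.47,0],-0.974],
  [[0.093,-0.47,0],-0.974],
  [[0.093,-0.47,0],-0.974],
  [[0.093,-0.47,0],-0.974],
])

```text
clock: 34.27
position: [0.4958, 0.21, 0.2073]
tcp_rot: [-1.013, -2.972, 0.002]
force: [0.6, -0.1, -0.0]
grip_width: 0.0855
```

Call:
drive_tool([
  [[0.093,-0.47,0],-0.974],
  [[0.093,-0.47,0],-0.974],
  [[0.093,-0.47,0],-0.974],
  [[0.093,-0.47,0],-0.974],
  [[0.093,-0.47,0],-0.974],
  [[0.093,-0.47,0],-0.974],
  [[0,0,0],0],
  [[0,0,0],0],
])

```text
clock: 34.93
position: [0.4455, 0.1415, 0.2079]
tcp_rot: [-0.243, -3.131, 0.001]
force: [-0.5, 0.7, 0.0]
grip_width: 0.0853
```

Run:
```python
from h import *
c=cam('wrist','w17');s=robot.sense();print(s['position'],yawj(),s['qpos'][6])
u,v=map(int,proj(c,(.47,.142,.02)));print(u,v)
print([(np.round(x['extent'],1).tolist(),x['conf']) for x in robot.boxes_of('mouse_center','wrist')[:2]])
seg(c,(u-45,v-65,u+45,v+65),(0,0,100),(179,50,255),.02,save='pics/k.png')
cv2.imwrite('pics/w17c.png',c['image'][:,:,::-1])
go(.470,.142,.0,81.3)
```

```text
[0.44589481 0.14233123 0.20807837] 81.15943165504913 1.0171311420893796
257 188
[([235.3, 149.9, 282.6, 222.1], 0.74)]
rect centre 470.3 142.5 size 96.4x56.5 long-axis 171.1deg | circ 469.7 142.3 d 104.7
go n=7 row=[[-0.113,0.014,0.991],-0.003] from [0.4461 0.1427 0.2081] 81.2 t 35.0333 q7 1.02
```

Call:
drive_tool([
  [[-0.4,0.04,0.7],0],
  [[-0.4,0.04,0.7],0],
  [[0,0,1],0],
  [[0,0,1],0],
  [[0,0,1],0],
  [[0,0,1],0],
  [[0,0,0.7],0],
  [[0,0,0.45],0],
  [[0,0,0.25],0],
  [[0,0,0],0],
])

```text
clock: 35.87
position: [0.4693, 0.1412, 0.0029]
tcp_rot: [-0.238, -3.13, 0.002]
force: [-0.3, -0.5, 0.0]
grip_width: 0.0849
```

Call:
drive_tool([
  [[0,0,0],0],
  [[0,0,0],0],
  [[0,0,0],0],
  [[0,0,0],0],
  [[0,0,0],0],
  [[0,0,0],0],
  [[0,0,0],0],
  [[0,0,0],0],
], fingers=1, grip_force=25)

```text
clock: 36.53
position: [0.4709, 0.1413, 0.0056]
tcp_rot: [0.238, 3.131, 0.002]
force: [-0.1, 1.7, 7.3]
grip_width: 0.0571
```

Call:
drive_tool([
  [[0,0,-0.3],0],
  [[0,0,-0.7],0],
  [[0,0,-1],0],
  [[0,0,-1],0],
  [[0,0,-1],0],
  [[0,0,0],0],
  [[0,0,0],0],
])

```text
clock: 37.12
position: [0.4711, 0.1412, 0.1267]
tcp_rot: [0.238, 3.129, 0.003]
force: [-0.6, -0.2, -1.0]
grip_width: 0.057
```

Run:
```python
from h import *
c=cam('wrist','w18');s=robot.sense();print(s['position'],s['force'],s['grip_width'],[(np.round(x['extent'],1).tolist(),x['conf']) for x in robot.boxes_of('mouse_center','wrist')[:2]])
go(.444,-.343,.125,92.3)
```

```text
[0.47007809 0.14081329 0.12528803] [ 0.16402272  0.96175015 -1.06156452] 0.057513405741078154 [([198.4, 168.7, 310.4, 334.2], 0.61), ([421.2, 92.2, 512.0, 150.8], 0.42)]
go n=17 row=[[-0.008,-0.951,-0.001],-0.129] from [0.4695 0.1406 0.1244] 81.3 t 37.2167 q7 1.06
```

Call:
drive_tool([
  [[-0.008,-0.951,0],-0.129],
  [[-0.008,-0.951,0],-0.129],
  [[-0.008,-0.951,0],-0.129],
  [[-0.008,-0.951,0],-0.129],
  [[-0.008,-0.951,0],-0.129],
  [[-0.008,-0.951,0],-0.129],
  [[-0.008,-0.951,0],-0.129],
  [[-0.008,-0.951,0],-0.129],
  [[-0.008,-0.951,0],-0.129],
  [[-0.008,-0.951,0],-0.129],
])

```text
clock: 38.05
position: [0.4422, -0.1443, 0.1233]
tcp_rot: [-0.06, -3.138, -0.001]
force: [0.0, 0.4, -1.5]
grip_width: 0.0576
```

Call:
drive_tool([
  [[-0.008,-0.951,0],-0.129],
  [[-0.008,-0.951,0],-0.129],
  [[-0.008,-0.951,0],-0.129],
  [[-0.008,-0.951,0],-0.129],
  [[-0.008,-0.951,0],-0.129],
  [[-0.008,-0.951,0],-0.129],
  [[-0.008,-0.951,0],-0.129],
  [[0,0,0],0],
  [[0,0,0],0],
])

```text
clock: 38.8
position: [0.4428, -0.3441, 0.1229]
tcp_rot: [0.057, -3.138, -0.001]
force: [-0.0, 1.4, -1.3]
grip_width: 0.0576
```

Run:
```python
from h import *
P=[]
for i in range(3):
    c=cam('wrist','w19');P.append([*robot.sense()['position'],yawj()])
print(np.mean(P,0).round(4))
go(.444,-.343,.010,92.3)
```

```text
[ 0.4436 -0.3417  0.1232 92.2754]
go n=4 row=[[0.000,-0.015,0.946],0.002] from [ 0.4439 -0.3412  0.1235] 92.3 t 38.95 q7 2.27
```

Call:
drive_tool([
  [[0,-0.03,0.5],0],
  [[0,-0.02,1],0],
  [[0,0,1],0],
  [[0,0,0.7],0],
  [[0,0,0.35],0],
  [[0,0,0.15],0],
  [[0,0,0],0],
  [[0,0,0],0],
])

```text
clock: 39.62
position: [0.445, -0.3443, 0.0144]
tcp_rot: [-0.063, 3.14, -0.001]
force: [-0.8, -0.8, -1.2]
grip_width: 0.0575
```

Run:
```python
from h import *
c=cam('wrist','w20');c=cam('wrist','w20');s=robot.sense();print(s['position'],yawj(),s['force'])
cv2.imwrite('pics/w20c.png',cv2.resize(c['image'][120:384,120:390,::-1],None,fx=2.2,fy=2.2))
```

```text
[ 0.44527193 -0.34473703  0.01486039] 92.28895901994018 [ 0.9334518  -0.36307372 -0.12173111]
```

View pics/w20c.png

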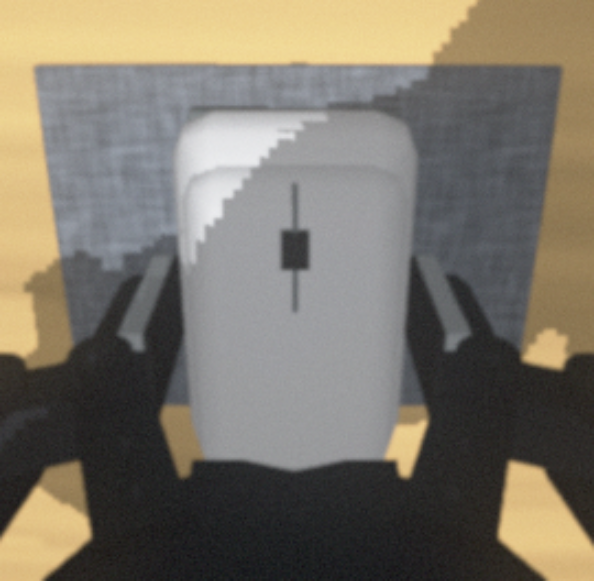

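Call:
drive_tool([
  [[0.03,0.03,0.1],0],
  [[0,0,0.1],0],
  [[0,0,0],0],
  [[0,0,0],0],
])

```text
clock: 40.05
position: [0.4439, -0.3437, 0.0083]
tcp_rot: [-0.062, 3.14, -0.001]
force: [-1.3, 1.2, 6.8]
grip_width: 0.0576
```

Run:
```python
from h import *
robot.camera('wrist');s=robot.sense();print(s['position'],s['force'])
```

```text
[ 0.4439575  -0.34371439  0.00829905] [-0.58791689  1.82767076  5.25409779]
```

Resting; release, retreat upward and clear of the view, then check all.

Call:
drive_tool([
  [[0,0,0],0],
  [[0,0,0],0],
  [[0,0,0],0],
  [[0,0,0],0],
  [[0,0,0],0],
], fingers=0)

```text
clock: 40.52
position: [0.4434, -0.3434, 0.0074]
tcp_rot: [0.062, -3.141, -0.0]
force: [0.3, 0.1, -0.1]
grip_width: 0.0853
```

Call:
drive_tool([
  [[0,0,-0.7],0],
  [[0,0,-1],0],
  [[0,0,-1],0],
  [[0,0,-1],0],
  [[0,0,-1],0],
  [[0,0,-1],0],
  [[0,0,-1],0],
  [[0,0,0],0],
  [[0,0,0],0],
])

```text
clock: 41.27
position: [0.4443, -0.344, 0.2103]
tcp_rot: [-0.062, 3.138, -0.003]
force: [-0.6, 0.4, -0.4]
grip_width: 0.0852
```

Run:
```python
from h import *
c=cam('wrist','w21')
u,v=map(int,proj(c,(.444,-.343,.02)));print(u,v)
print('mouse');seg(c,(u-40,v-50,u+40,v+50),(0,0,175),(179,25,255),.02)
T=cam('top','top3');S=cam('scene','scene3')
for n,roi,lo,hi,z in(('memo',(270,185,325,230),(0,0,110),(179,60,255),.053),('sq',(270,185,325,230),(0,118,20),(16,255,150),.006),('stapler',(100,185,165,235),(0,0,110),(179,60,255),.054),('long',(100,185,165,235),(0,118,20),(16,255,150),.006),('saucer',(150,115,205,170),(0,110,20),(16,255,140),.006),('plant',(150,115,205,170),(0,0,110),(179,45,255),.06)):
    print(n);seg(T,roi,lo,hi,z)
for n in('vase_center','candle_center','plant_center','stapler_center'):
    for q in('top','scene'):print(n,q,[(np.round(x['extent']).astype(int).tolist(),round(x['conf'],2)) for x in robot.boxes_of(n,q)[:2]])
a=cv2.resize(T['image'][90:260,80:430,::-1],(400,194));b=cv2.resize(S['image'][120:300,90:410,::-1],(400,225));w=cv2.resize(c['image'][60:300,120:400,::-1],(390,334))
o=np.zeros((420,800,3),np.uint8);o[:194,:400]=a;o[195:420,:400]=b;o[:334,405:795]=w;cv2.imwrite('pics/fin.png',o)
```

```text
254 168
mouse
rect centre 411.7 -357.5 size 28.0x24.3 long-axis 2.2deg | circ 411.7 -357.1 d 35.2
memo
rect centre 434.3 -104.6 size 53.8x50.7 long-axis 89.8deg | circ 434.2 -104.5 d 73.3
sq
rect centre 434.9 -103.9 size 94.7x94.0 long-axis 89.8deg | circ 434.2 -103.3 d 131.9
stapler
rect centre 430.2 376.3 size 118.8x32.5 long-axis 93.5deg | circ 431.1 376.5 d 121.5
long
rect centre 431.4 374.2 size 148.8x70.1 long-axis 93.9deg | circ 431.0 374.8 d 160.3
saucer
rect centre 625.7 241.5 size 108.4x95.5 long-axis 127.3deg | circ 630.6 245.2 d 110.0
plant
rect centre 611.7 240.0 size 51.9x21.7 long-axis 110.0deg | circ 618.0 242.3 d 52.2
vase_center top [([254, 132, 274, 152], 0.55), ([355, 188, 400, 227], 0.23)]
vase_center scene [([233, 219, 252, 256], 0.65)]
candle_center top [([329, 111, 359, 144], 0.68)]
candle_center scene [([144, 238, 174, 272], 0.81), ([190, 186, 222, 213], 0.17)]
plant_center top [([162, 133, 188, 155], 0.59), ([294, 158, 323, 183], 0.59)]
plant_center scene [([320, 217, 340, 246], 0.91), ([184, 208, 206, 234], 0.87)]
stapler_center top [([102, 205, 155, 222], 0.83)]
stapler_center scene [([336, 168, 373, 188], 0.91)]
```

Run:
```python
from h import *
W,T,S=(dict(np.load(f'c_{n}.npz')) for n in('w21','top3','scene3'))
a=np.linspace(0,6.28,60)
def bx(c,x,y,z0,h,r):
    P=np.array([proj(c,(x+r*np.cos(t),y+r*np.sin(t),z)) for t in a for z in(z0,z0+h)]);return np.r_[P.min(0),P.max(0)].round(1)
print('plant exp top',bx(T,.634,.244,.006,.06,.031),'scene',bx(S,.634,.244,.006,.066,.031))
hs=cv2.cvtColor(W['image'],cv2.COLOR_RGB2HSV);u,v=map(int,proj(W,(.444,-.343,.02)))
for d in(-30,-10,10,30): print([tuple(map(int,x)) for x in hs[v+d,u-44:u+45:8]])
seg(W,(u-35,v-48,u+35,v+55),(0,0,105),(179,22,255),.02)
seg(W,(u-80,v-70,u+80,v+60),(90,30,40),(125,150,255),.003)
```

```text
plant exp top [162.7 127.8 187.7 153.8] scene [318.4 213.2 343.2 244.5]
[(108, 10, 130), (117, 17, 135), (111, 14, 132), (150, 1, 186), (105, 2, 208), (165, 3, 198), (30, 2, 140), (173, 7, 143), (0, 7, 137), (100, 9, 86), (130, 9, 89), (90, 6, 86)]
[(100, 19, 124), (115, 11, 134), (108, 19, 133), (0, 0, 155), (165, 4, 143), (165, 4, 144), (150, 2, 143), (50, 5, 143), (160, 6, 129), (113, 12, 86), (120, 9, 85), (110, 8, 90)]
[(116, 16, 130), (98, 12, 87), (90, 6, 88), (120, 2, 129), (120, 7, 146), (143, 7, 144), (105, 4, 143), (105, 4, 143), (135, 4, 130), (111, 20, 90), (120, 3, 84), (126, 14, 88)]
[(0, 0, 90), (150, 8, 90), (114, 14, 89), (30, 6, 129), (60, 4, 141), (150, 4, 141), (90, 2, 146), (135, 7, 144), (0, 2, 127), (150, 9, 86), (109, 17, 122), (113, 16, 130)]
rect centre 440.4 -351.4 size 102.5x72.4 long-axis 2.3deg | circ 439.7 -352.1 d 122.0Traceback (most recent call last):
  File "<stdin>", line 10, in <module>
  File "h.py", line 45, in seg
    w=np.array([onz(c,*q[0],z)[:2] for q in np.vstack(cs)],np.float32)
                                            ~~~~~~~~~^^^^
    return _nx.concatenate(arrs, 0, dtype=dtype, casting=casting)
           ~~~~~~~~~~~~~~~^^^^^^^^^^^^^^^^^^^^^^^^^^^^^^^^^^^^^^^
ValueError: need at least one array to concatenate
```

```bash
python3 -c "
from h import *
c=robot.camera('wrist');print([(np.round(x['extent'],1).tolist(),x['conf']) for x in robot.boxes_of('mouse_center','wrist')[:1]],[(np.round(x['extent'],1).tolist(),x['conf']) for x in robot.boxes_of('mouse_mat','wrist')[:1]],proj(c,(.444,-.343,.02)))
print(robot.job_done())"
```

```text
[([228.8, 131.0, 279.4, 207.3], 0.63)] [([195.8, 126.5, 308.0, 205.7], 0.63)] (np.float64(253.95594417116587), np.float64(170.52659423211622))
the job is handed in; nothing more can be done
None
```

The whole set is in place and the job is handed in, at about 41.5 s of the 141 s allowed. I parked the plant on the mouse mat, moved the memo box and then the stapler to their trays, set the plant on the saucer, and put the mouse on the mat.

What the last checks showed:
- **Memo box:** about 1 mm from the square tray's centre, turned by less than 0.5°.
- **Stapler:** parallel to the oblong tray within 0.5°. It is about 1 mm off sideways and about 2 mm off lengthwise, measured on its top arm.
- **Plant:** upright. The top and scene camera boxes match a plant centred on the saucer to within a few pixels; the largest gap is 5 px (about 1.5 cm) at one edge of the top box, where a detection is least exact.
- **Mouse:** the detector's mouse and mat boxes share the same centre to about 3 pixels, and it was lined up with the mat when released.
- **Vase and candle:** their camera boxes changed by only a few pixels from the start, so they look unmoved.

Checks that failed:
- **Mouse outline by colour:** this was unreliable because mouse and mat look alike in shadow, so I went by the detector boxes and the view before release.
- **Plant outline by colour:** in the final top picture this gave no usable result, so I used the detector boxes instead.
- **Final overview picture:** it was not viewed because the 16-picture limit was reached.

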